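Find the softer of two sloped rubber pads with a spring-pin tester

TASK

Check the two rubber bump pads on the sloped stands with the spring-pin tester: first the left pad, then the right one (as seen from the robot), press the pin squarely into the middle of the pad until the tester's foot sits flat on it, hold it there for a second and read how far the pin sinks in. Then park the tester upright on the front ledge of the stand whose pad is softer, with its pin in the ledge's hole, and let go. Leave the bottle, the cup and the label roll where they stand.

Things in the scene. Friction and masses are not known exactly. Their poses are not given: they have to be found in the camera images.
- tester: loose spring-pin tester, 0.2 to 0.35 kg, 118 mm tall, at first upright on its rest. Origin: centre of its foot's underside; z up along its axis. From below: 10 mm steel pin, sticking 16 mm out of the foot; steel foot 50 mm across, 8 thick; grey barrel 34 mm across up to z = 56; black square grip 30 x 30 mm from 56 to 114 (sides along x and y); small knob on top.
- tester_foot (a point): centre of the underside of the tester's foot (the tester's origin), same axes as the tester
- tester_grip (a point): centre of the tester's square grip, 85 mm above the foot's underside; 30 mm wide along its x and its y
- pin (a joint): how far the tester's pin is pushed back into it, m: 0 free (16 mm out), 0.016 level with the foot; spring 500 N/m. Also seen as the rise of a small black pointer on the white scales on the barrel's two x sides. Foot flat on a pad: about 0.006 on the softer pad, 0.012 on the firmer (the pin sinks 10 or 4 mm into the pad).
- rest: fixed square aluminium block 72 x 72 mm, 30 mm high, with a 26 mm hole, on which the tester stands at first with its pin in the hole; origin: centre of the underside
- stand_a: fixed aluminium stand, 170 mm deep (x), 84 wide (y), 92 high; origin on the worktop; -x is the front, towards the robot. Front: flat ledge 66 x 84 mm, 34 high, with a 26 mm hole for parking the tester. Behind: a 30-degree slope facing forward and up with a black round rubber pad, 62 mm across. Both stands look alike; one pad is softer, either may stand left or right.
- face_a (a point): centre of the rubber pad's surface on stand_a, at (30, 0, 75) mm in the stand's frame; z points square out of the pad, 30 degrees from vertical towards the stand's front (-x); y is the stand's y. The pad's outer ring (62 mm outside, 33 inside) is firm and carries the tester's foot; the middle disc, 31 mm across, yields on a spring under the pin.
- sink_a (a joint): how far the middle disc of the pad on stand_a is pressed in, m: 0 untouched, at most 0.013; springs back. With the tester's foot flat on the pad the softer pad's disc sinks about 10 mm (about 3 N), the firmer one's about 4 mm (about 6 N).
- ledge_a (a point): centre of the mouth of the 26 mm parking hole (34 mm deep) in the flat front ledge of stand_a, at (-55, 0, 34) mm in the stand's frame
- stand_b: fixed aluminium stand, 170 mm deep (x), 84 wide (y), 92 high; origin on the worktop; -x is the front, towards the robot. Front: flat ledge 66 x 84 mm, 34 high, with a 26 mm hole for parking the tester. Behind: a 30-degree slope facing forward and up with a black round rubber pad, 62 mm across. Both stands look alike; one pad is softer, either may stand left or right.
- face_b (a point): centre of the rubber pad's surface on stand_b, at (30, 0, 75) mm in the stand's frame; z points square out of the pad, 30 degrees from vertical towards the stand's front (-x); y is the stand's y. The pad's outer ring (62 mm outside, 33 inside) is firm and carries the tester's foot; the middle disc, 31 mm across, yields on a spring under the pin.
- sink_b (a joint): how far the middle disc of the pad on stand_b is pressed in, m: 0 untouched, at most 0.013; springs back. With the tester's foot flat on the pad the softer pad's disc sinks about 10 mm (about 3 N), the firmer one's about 4 mm (about 6 N).
- ledge_b (a point): centre of the mouth of the 26 mm parking hole (34 mm deep) in the flat front ledge of stand_b, at (-55, 0, 34) mm in the stand's frame
- bottle: bystander: loose white bottle, 43 mm across, 98 mm tall, upright; origin: centre of the underside
- cup: bystander: loose white cup, 67 mm across, 68 mm tall, upright; origin: centre of the underside
- label_roll: bystander: loose roll of blank labels, 58 mm across, 35 mm tall, lying flat; origin: centre of the underside
Mind the look-alikes: they are no part of the job. Leave any blue look-alike of the tester alone.

How it is judged:
On the way, in this order (a step that is already met when the one before it is completed fails the run):
1. the tester is pressed squarely on the left pad, foot flat on it, pin sunk into the middle disc (((world y of face_a above 0 m and z of tester_foot in the frame of face_a below 0.0035 m and distance between tester_foot and face_a below 0.009 m and angle between the z axis of tester_foot and the z axis of face_a, either way round below 0.12 rad and value of joint sink_a above 0.003 m) or (world y of face_b above 0 m and z of tester_foot in the frame of face_b below 0.0035 m and distance between tester_foot and face_b below 0.009 m and angle between the z axis of tester_foot and the z axis of face_b, either way round below 0.12 rad and value of joint sink_b above 0.003 m))), for 0.3 s.
2. then the tester is pressed the same way on the right pad (((world y of face_a below 0 m and z of tester_foot in the frame of face_a below 0.0035 m and distance between tester_foot and face_a below 0.009 m and angle between the z axis of tester_foot and the z axis of face_a, either way round below 0.12 rad and value of joint sink_a above 0.003 m) or (world y of face_b below 0 m and z of tester_foot in the frame of face_b below 0.0035 m and distance between tester_foot and face_b below 0.009 m and angle between the z axis of tester_foot and the z axis of face_b, either way round below 0.12 rad and value of joint sink_b above 0.003 m))), for 0.3 s.
At the end, for the whole second after the job is handed in: The tester stands upright (within 3 degrees) and at rest on the front ledge of the stand with the softer pad, its foot flat on the ledge (within 4 mm) and centred on the hole within 10 mm, released; bottle, cup and label roll stand upright within 30 mm of where they were (horizontal distance between tester_foot and ledge_a below 0.01 m and z of tester_foot in the frame of ledge_a between -0.004 and 0.004 m and angle between tester's own z axis and vertical below 0.06 rad and linear speed of tester below 0.02 m/s and contact force between tester and the fingers below 0.5 N and distance of each of bottle, cup, label_roll from where it was at the start of the episode below 0.03 m and angle between each of bottle, cup, label_roll's own z axis and vertical below 0.1 rad); the robot touches nothing.
It fails at once if the bottle is moved by more than 40 mm or tipped over (distance of bottle from where it was at the start of the episode above 0.04 m or angle between bottle's own z axis and vertical above 0.5 rad).
It fails at once if the cup is moved by more than 40 mm or tipped over (distance of cup from where it was at the start of the episode above 0.04 m or angle between cup's own z axis and vertical above 0.5 rad).
It fails at once if the label roll is moved by more than 40 mm or tipped over (distance of label_roll from where it was at the start of the episode above 0.04 m or angle between label_roll's own z axis and vertical above 0.5 rad).
It also fails if it takes over 51 s, if anything falls off the work surface, if the arm or the gripper's body presses on something with over 40 N, if the wrist force passes 120 N, or if a joint passes its speed limit or range.

ROBOT

A 7-joint arm with a two-finger parallel gripper is mounted at the origin on a cart in front of the work surface, level with it; the furniture and walls round the work are solid. World frame = base frame: x ahead of the robot, y to its left, z up, the work surface at z = 0. Lengths are in m, angles in rad, forces in N, time in s.
With the tool pointing down it reaches from about 0.425 to 0.875 m from the base axis. Payload 4.7 kg.
Tool frame: the origin (TCP) lies midway between the tips of the shut fingers; the grasp point (between the pads) lies 19 mm behind it; z points along the fingers, y is the direction in which the jaws open and shut (so a half turn about z gives the same grasp; the last joint's range is limited). The gripper opens to 87 mm and grips with 3 to 60 N. Pads are 19 mm wide; open, the fingers measure 117 mm over their backs; the gripper's body (75 mm by 190 mm) begins 51 mm behind the grasp point.
Start: joints at [1.235, 0.321, -0.07, 1.45, 0.023, 1.371, -0.057], TCP at [0.223, -0.611, 0.223] pointing down, gripper open.
Joint ranges: [-2.86, 2.86], [-0.3, 2.09], [-1.38, 1.24], [0.06, 2.45], [-1.56, 4.7], [0.09, 2.05], [-2.69, 2.69]. Speed limits (rad/s): [2.57, 2.57, 3.14, 3.14, 3.14, 3.14, 3.14].

INTERFACE

Orientations are given as a rotation vector (axis times angle).
In Python, from bench import bot gives the robot as it stands. The module is installed in compiled form; this text tells all that it offers.
- The arm moves only by the tool move_arm, never from a script. Its argument "targets" is a list that holds one entry, the list of rows, each a list of 4 numbers: the shift along the tool's x, y, z in cm, then the turn about the tool's z in degrees. In form: [[[dx, dy, dz, roll], ...]]. A call has exactly 5 rows; each row is the pose to reach, as a shift and turn from the pose commanded when the call began, along the tool's axes at that moment; what a row does not reach only later rows make up. A row lasts 1/8 s, in which the tool goes at most 62.5 mm and 10.7 degrees, less where a joint would pass 70% of its speed; a pose out of reach is approached as far as the arm can. A call with a gripper value outside its range is refused whole. "hand" is the finger opening in cm, from 0 to 8.7, set as the call begins (left out, the last holds). The fingers move at their own pace and stop on an object; "grip_force" is the grip in N (left out, the last holds). Time passes only in rows, so rows that repeat a pose let the fingers close, or fill a call up. It gives the time, the measured TCP pose, the force and the opening at its end, in the units of the state.
- bot.sense(): the state, without advancing time (a new reading comes with each control period).
- bot.snapshot(name): name is "scene" or "top"; returns the picture (384x512x3 uint8, red, green, blue); there is no depth.
- bot.calibration(name): a dict with "fx", "fy", "cx", "cy" (pixels), "k1" (the pictures are not rectified: a ray, as slopes to the right and down, at radius r is drawn at 1 + k1 r^2 times it, then the intrinsics apply), "eye" and "attitude" of the camera in the world. Camera axes: x right, y down, z forward; pixel columns grow to the right and rows downward; lengths in m; the calibration is good to about 2 mm. A picture is of the moment at which its call begins. calibration takes no time and is no camera call.
- bot.finish_job(): hands the job in, once; it reports no verdict.
The state is a dict: "clock": time; "joint_pos": joint angles; "joint_vel": joint speeds; "effort": joint torques, N m; "tcp_pos": TCP position; "ee_rot": TCP orientation; "ft_force": force on the tool from outside, world axes, zero at the start; "moment": the same for the moment, N m; "gripper_width": finger opening in m.
Only numpy, scipy, OpenCV 4.12 (cv2) and the standard library are available. Lean on these libraries where they do the work, as an engineer would, in place of code of your own. Each camera call takes 0.05 s, during which the arm holds its last target.

## Working session

There is one attempt and no reset: what is moved stays moved. The work goes in short steps, Python scripts to look and compute and a tool call to move; the robot and the scene stay as the last step left them, time stands still between calls to the robot, and variables do not carry over. Pictures are saved under pics/ and viewed, and the job is handed in when it is done.

Besides the shell and the picture viewer there is one more tool, called after "Request:" as name([rows], argument=value, ...), one row to a line, values as JSON. move_arm: Moves the arm, as the interface text tells. Its arguments: {"type":"object","properties":{"targets":{"type":"array","items":{"type":"array","items":{"type":"array","items":{"type":"number"}}}},"hand":{"type":"number"},"grip_force":{"type":"number"}},"required":["targets"]}

```bash
mkdir -p pics; ls; python3 - <<'E'
from bench import bot
import cv2
for n in("scene","top"):
    im=bot.snapshot(n); cv2.imwrite(f"pics/{n}0.png",im[:,:,::-1])
    print(n,bot.calibration(n))
print(bot.sense())
E
```

```text
pics
scene {'fx': 436.5946287258681, 'fy': 436.5946287258681, 'cx': 246.99807730390833, 'cy': 186.81600728663472, 'k1': -0.11984585599909006, 'eye': array([-0.27112952,  0.99278703,  1.0696847 ]), 'attitude': array([-0.77794853,  2.47122651, -1.2162808 ])}
top {'fx': 478.37224385535313, 'fy': 478.37224385535313, 'cx': 248.50530909256514, 'cy': 191.69520633375424, 'k1': -0.10893964004419089, 'eye': array([ 0.39300655, -0.06737182,  1.49311502]), 'attitude': array([-2.18613118,  2.18706343, -0.08482624])}
{'clock': 0.1, 'joint_pos': array([ 1.23510862,  0.32172567, -0.07009472,  1.45156273,  0.02261937,
        1.37079371, -0.05690638]), 'joint_vel': array([-6.03617590e-04, -1.85902756e-03,  9.57282121e-04, -3.19721971e-03,
       -5.16456651e-05, -2.24394007e-05,  3.86586139e-05]), 'effort': array([-1.24023095e-04, -4.92571843e+01, -4.05754354e-01, -3.13399172e+01,
       -6.39761123e-02,  3.94750061e-02,  8.73104000e-05]), 'tcp_pos': array([ 0.22253702, -0.61018886,  0.22158116]), 'ee_rot': array([-3.09202932e+00, -5.46414824e-01,  6.33646899e-04]), 'ft_force': array([-0.45918205,  0.5952344 ,  0.95257226]), 'moment': array([-0.04241151,  0.0194731 ,  0.00400339]), 'gripper_width': 0.0870497343572738}
```

View pics/scene0.png

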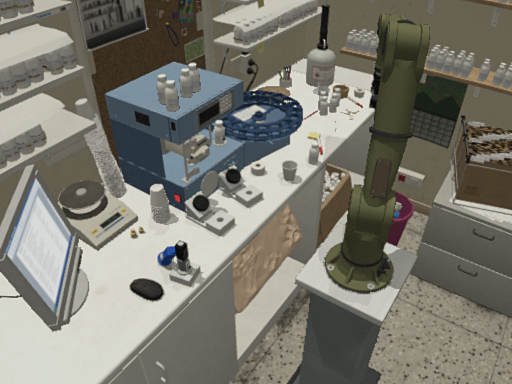

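View pics/top0.png

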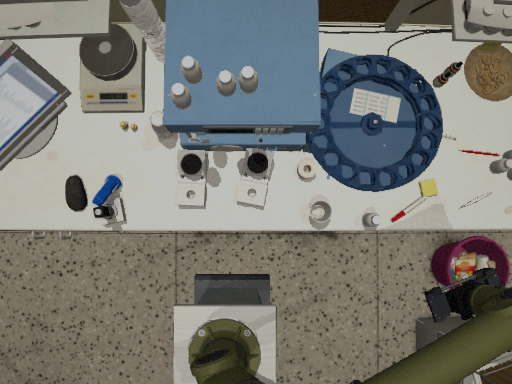

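```bash
cat > h.py <<'E'
import numpy as np, cv2
from bench import bot
from scipy.spatial.transform import Rotation as R
def cal(n): return bot.calibration(n)
def ray(n,u,v):
    c=cal(n); d=np.array([(u-c['cx'])/c['fx'],(v-c['cy'])/c['fy']]); s=d.copy()
    for _ in range(20): s=d/(1+c['k1']*(s@s))
    w=R.from_rotvec(c['attitude']).apply([s[0],s[1],1.]); return c['eye'],w/np.linalg.norm(w)
def plane(n,u,v,z):
    e,w=ray(n,u,v); return e+w*(z-e[2])/w[2]
def proj(n,P):
    c=cal(n); p=R.from_rotvec(c['attitude']).inv().apply(np.atleast_2d(P)-c['eye']); s=p[:,:2]/p[:,2:]
    s=s*(1+c['k1']*(s**2).sum(1))[:,None]; return s*c['fx']+[c['cx'],c['cy']]
def tri(u1,u2):
    e1,w1=ray("scene",*u1); e2,w2=ray("top",*u2)
    A=np.array([w1,-w2]).T; t=np.linalg.lstsq(A,e2-e1,rcond=None)[0]
    p,q=e1+w1*t[0],e2+w2*t[1]; return (p+q)/2,np.linalg.norm(p-q)
def crop(src,out,x0,y0,x1,y1,k): 
    im=cv2.imread(src)[y0:y1,x0:x1]; cv2.imwrite(out,cv2.resize(im,None,fx=k,fy=k,interpolation=cv2.INTER_CUBIC))
E
python3 - <<'E'
from h import *
crop("pics/top0.png","pics/c1.png",60,140,340,235,2.8)
crop("pics/top0.png","pics/c1a.png",80,165,140,235,8)
crop("pics/top0.png","pics/c1b.png",170,145,280,215,7)
crop("pics/scene0.png","pics/c2.png",140,155,330,290,4)
E
```

```text
(no output)
```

View pics/c1a.png

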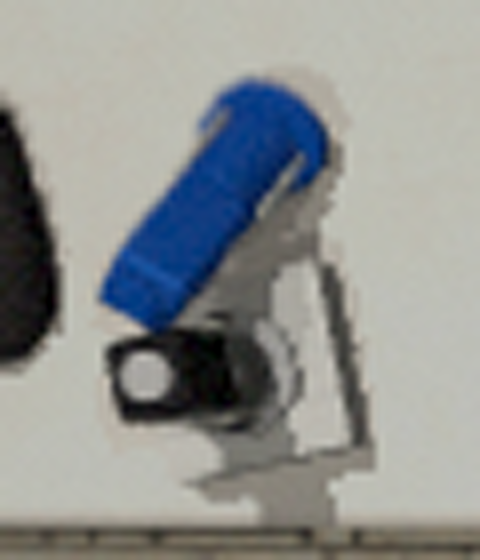

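View pics/c1b.png

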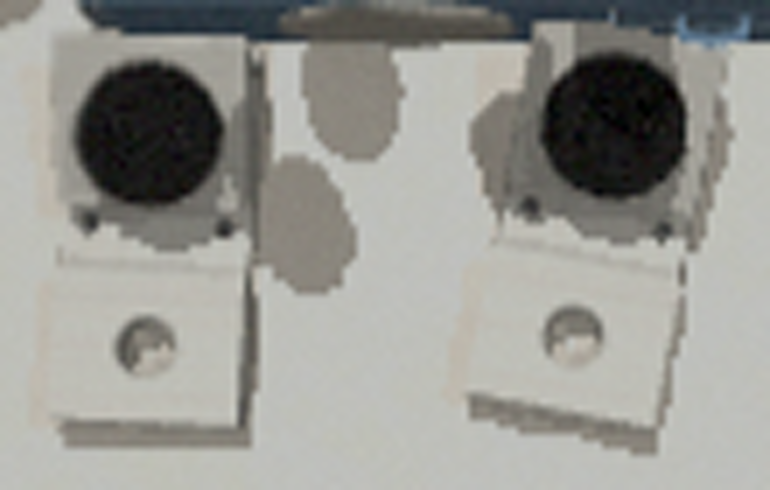

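View pics/c2.png

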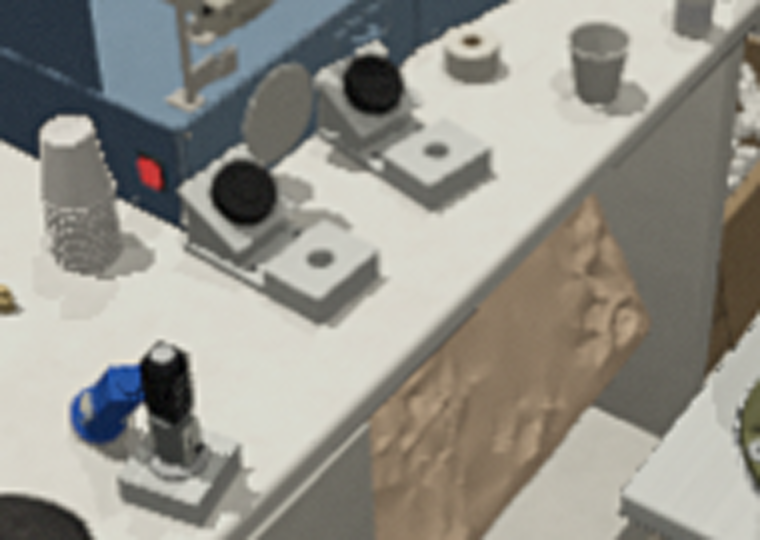

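```bash
python3 - <<'E'
from h import *
np.set_printoptions(precision=4,suppress=True)
im=cv2.imread("pics/top0.png"); hsv=cv2.cvtColor(im,cv2.COLOR_BGR2HSV)
# pads
for nm,(x0,y0,x1,y1),src in (("L",(176,150,206,178),"top"),("R",(243,148,274,178),"top"),("L",(190,190,215,217),"scene"),("R",(222,163,245,188),"scene")):
    g=cv2.imread(f"pics/{src}0.png",0)[y0:y1,x0:x1]
    m=(g<55).astype(np.uint8)
    c=max(cv2.findContours(m,0,cv2.CHAIN_APPROX_NONE)[0],key=cv2.contourArea)
    e=cv2.fitEllipse(c); u=np.array(e[0])+[x0,y0]; print(nm,src,u,e[1],plane(src,*u,0.075))
# stand ledges: from crop c1b (scale 7, off 170,145)
def c(u,v): return ((u+.5)/7+170-.5,(v+.5)/7+145-.5)
for nm,p in (("Lhole",(146,345)),("Lfl",(52,418)),("Lfr",(242,428)),("Lbr",(246,270)),("Lbl",(55,265)),("Rhole",(573,337)),("Rfl",(470,397)),("Rfr",(658,428)),("Rbr",(685,275)),("Rbl",(500,240))):
    print(nm,plane("top",*c(*p),0.034))
def d(u,v): return ((u+.5)/8+80-.5,(v+.5)/8+165-.5)
print("knob",d(147,376),plane("top",*d(147,376),0.146))
for p in ((108,345),(120,420),(196,412),): print("grip",plane("top",*d(*p),0.144))
for p in ((325,262),(362,447),(195,480)): print("rest",plane("top",*d(*p),0.03))
def s(u,v): return ((u+.5)/4+140-.5,(v+.5)/4+155-.5)
print("scene knob",plane("scene",*s(165,353),0.147))
for p in ((120,480),(202,520),(240,455)): print("rest s",plane("scene",*s(*p),0.03))
print("disc",tri(s(278,115),c(395,20)))
for nm,p in(("Lhole",(320,258)),("Rhole",(437,151))): print(nm,plane("scene",*s(*p),0.034))
E
```

```text
L top [190.8978 163.7972] (19.10505485534668, 19.620952606201172) [0.5801 0.098  0.075 ]
R top [257.3575 162.5325] (19.426406860351562, 19.819517135620117) [ 0.5838 -0.1006  0.075 ]
L scene [200.5646 202.9439] (14.302071571350098, 15.250770568847656) [0.573  0.1086 0.075 ]
R scene [232.7074 175.8951] (13.382368087768555, 14.254631042480469) [ 0.5766 -0.0892  0.075 ]
Lhole [0.4928 0.1034 0.034 ]
Lfl [0.4609 0.1443 0.034 ]
Lfr [0.4565 0.0612 0.034 ]
Lbr [0.5257 0.0598 0.034 ]
Lbl [0.528  0.1437 0.034 ]
Rhole [ 0.4963 -0.0833  0.034 ]
Rfl [ 0.4701 -0.0383  0.034 ]
Rfr [ 0.4565 -0.1203  0.034 ]
Rbr [ 0.5235 -0.1323  0.034 ]
Rbl [ 0.5389 -0.0514  0.034 ]
knob (97.9375, 211.5625) [0.4347 0.3542 0.146 ]
grip [0.4458 0.3693 0.144 ]
grip [0.4191 0.3644 0.144 ]
grip [0.422  0.3368 0.144 ]
rest [0.4824 0.3215 0.03  ]
rest [0.4112 0.3059 0.03  ]
rest [0.3983 0.3709 0.03  ]
scene knob [0.439  0.3512 0.147 ]
rest s [0.4631 0.3961 0.03  ]
rest s [0.3838 0.3893 0.03  ]
rest s [0.4028 0.3215 0.03  ]
disc (array([ 0.6298, -0.0071,  0.0672]), np.float64(0.0021988589809882157))
Lhole [0.4927 0.1033 0.034 ]
Rhole [ 0.4955 -0.0824  0.034 ]
```

View pics/c1.png

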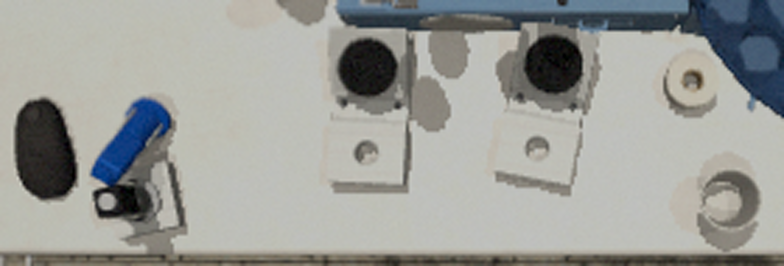

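```bash
python3 - <<'E'
from h import *
np.set_printoptions(precision=4,suppress=True)
for n,hole,yaw,box in(("L",(.4928,.1034),-3.2,[(170,145,210,215),(180,185,245,240)]),("R",(.496,-.0831),-10.3,[(235,143,280,215),(215,160,270,210)])):
    T=R.from_euler('z',yaw,degrees=True).as_matrix(); o=np.array([*hole,0])+T@[.055,0,0]
    P=lambda q:np.array([o+T@np.array(a) for a in q])/1
    th=np.linspace(0,2*np.pi,40)
    f=np.array([30,0,75])+31*(np.cos(th)[:,None]*[np.cos(np.pi/6),0,.5]+np.sin(th)[:,None]*[0,1,0])
    led=[[-85,-42,34],[-85,42,34],[-19,42,34],[-19,-42,34]]
    top=[[85,-42,92],[85,42,92]]
    print(n,"face",P([[.03,0,.075]]))
    for k,src in enumerate(("top","scene")):
        x0,y0,x1,y1=box[k]; s=9
        im=cv2.resize(cv2.imread(f"pics/{src}0.png")[y0:y1,x0:x1],None,fx=s,fy=s,interpolation=cv2.INTER_CUBIC)
        for q,c in((f,(0,255,0)),(np.array(led),(0,0,255)),(np.array(top),(255,0,0))):
            u=(proj(src,P(q/1000))-[x0,y0]+.5)*s-.5
            cv2.polylines(im,[u.round().astype(int)],True,c,1)
        cv2.imwrite(f"pics/o_{n}_{src}.png",im)
a=[cv2.imread(f"pics/o_{n}_{s}.png") for n in "LR" for s in("top","scene")]
H=max(i.shape[0] for i in a)
for t,(i,j) in enumerate(((0,2),(1,3))):
    m=[cv2.copyMakeBorder(a[k],0,H-a[k].shape[0],0,5,0) for k in(i,j)]
    m=np.hstack(m); f=min(1,800/m.shape[1],600/m.shape[0]); cv2.imwrite(f"pics/o{t}.png",cv2.resize(m,None,fx=f,fy=f))
print(tri((200.56,202.94),(190.9,163.8)),tri((232.7,175.9),(257.36,162.5)))
E
```

```text
L face [[0.5777 0.0987 0.075 ]]
R face [[ 0.5796 -0.0983  0.075 ]]
(array([0.5816, 0.0993, 0.0646]), np.float64(0.00039236641443424826)) (array([ 0.5855, -0.1008,  0.0644]), np.float64(0.0003821164706617814))
```

View pics/o0.png

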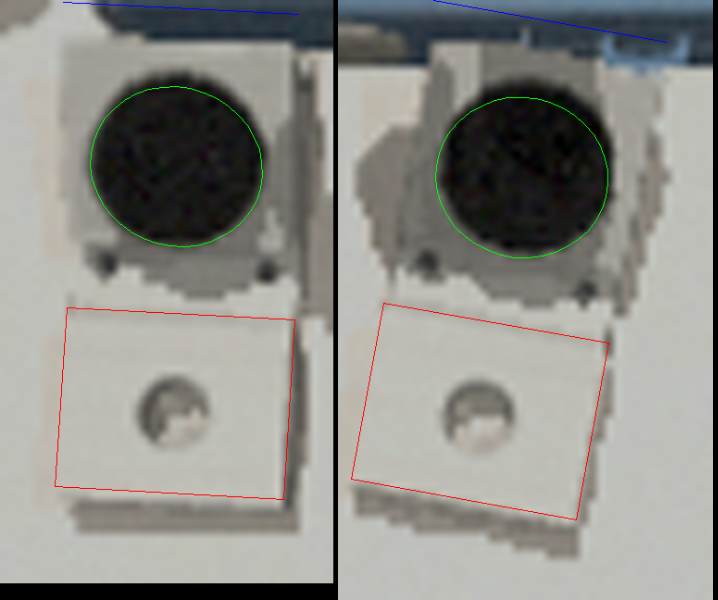

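View pics/o1.png

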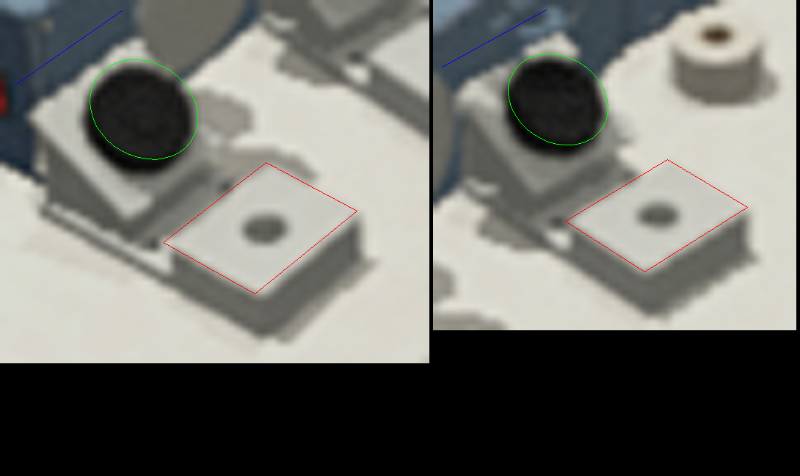

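```bash
python3 - <<'E'
from h import *
np.set_printoptions(precision=4,suppress=True)
crop("pics/scene0.png","pics/c3.png",165,235,205,290,10)
crop("pics/top0.png","pics/c4.png",86,200,130,230,14)
for src,(x0,y0,x1,y1) in (("top",(92,204,106,219)),("scene",(176,236,192,252))):
    g=cv2.imread(f"pics/{src}0.png",0)[y0:y1,x0:x1]
    print(g)
E
```

```text
[[179 174 172 143  80  53  44  33  31  29  76 112 118  99]
 [177 177 179 178 168 104  41  35  37  58 100 114 106 111]
 [185 178 178 179 181 165  86  26  22  28  17  27  33  56]
 [188 183 146 100  63  40  20  34  34  33  30   5   3  13]
 [184 109  28  29  29  32  35  29  24  32  18   4   9   2]
 [184  72  27  52 123 169 166 140  71  36  22  16   9  13]
 [185 107  33  99 165 165 167 167 143  41  27  21  10   2]
 [183 111  63 138 164 166 165 166 153  92  29   9   4  13]
 [179 174  59 138 164 164 165 166 151  90  31  19  11  16]
 [180 172  44 111 160 163 165 164 144  61  34  24   8  14]
 [180 174  69  47 120 166 164 150  80  35  27  31   7  10]
 [179 174 105  26  28  39  39  26  31  35  24  13  19  18]
 [180 178 146  33  26  22  27  23  18  12  20  33  39  46]
 [182 181 174  92  60  67  57  65  68  73  85  93  75  79]
 [187 178 179 175 158 175 157 162 173 167 163 140 116  93]]
[[212 211 212 215 216 216 215 214 213 214 214 215 215 215 215 215]
 [212 213 214 215 215 215 213 214 214 214 214 214 215 215 215 215]
 [214 214 216 217 216 215 215 214 213 214 214 214 215 215 215 215]
 [215 216 217
[... 158 characters left out ...]
 221 221 219 216 215 215 215]
 [211 156 158 182 185 185 175 111  96 153 200 218 216 215 214 213]
 [147 106 189 193 191 193 190 136  40  53 112 179 216 215 214 214]
 [ 55  81 174 192 196 191 157  78  20  17  79 171 218 215 213 212]
 [ 13  29  73 108 135 113  72  31  15   8  55 157 219 215 213 212]
 [ 16  22  23  33  45  37  22  25  15   3  38 147 219 215 212 213]
 [  9  19  21  20  23  25  22  16  12   0  41 148 220 216 213 212]
 [  6  15  14  18  21  25  17  11  10  19  42 115 195 213 213 212]
 [  5  12  13  18  13  15  13  16  27  39  32 117 195 216 214 213]
 [ 15   7   8  13  14  14  12  15  36  31  31  90 174 217 215 214]
 [ 15  13  15  15  20  16  15  27  31  32  37  84 175 221 216 215]]
```

View pics/c3.png

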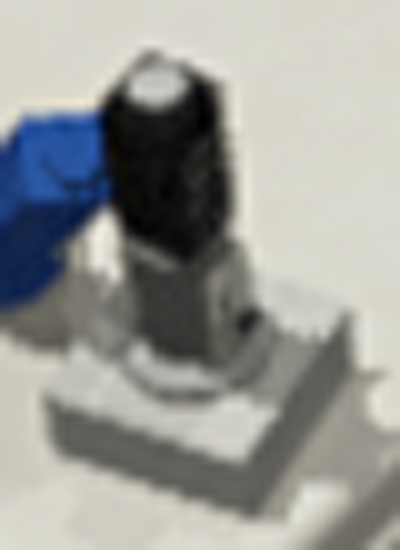

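View pics/c4.png

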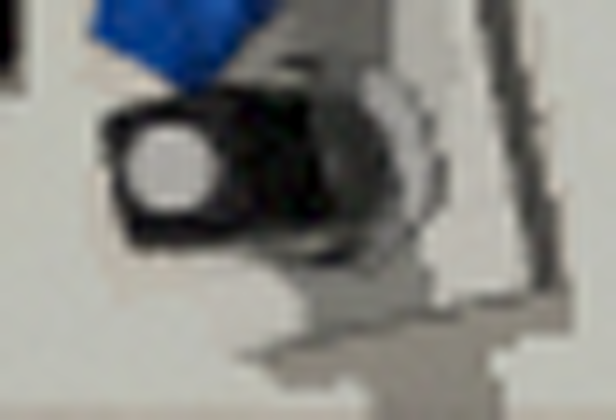

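```bash
python3 - <<'E'
from h import *
np.set_printoptions(precision=4,suppress=True)
print(tri((179.8,243.1),(97.8,211.8)), plane("top",97.8,211.8,.148),plane("scene",179.8,243.1,.148))
# foot circle in top: visible right arc edge; rest corners top crop c4 (14x, off 86,200)
c=lambda u,v:((u+.5)/14+86-.5,(v+.5)/14+200-.5)
for p in((480,10),(540,290),(245,355)): print(plane("top",*c(*p),.03))
print("foot right edge",plane("top",*c(445,170),.036))
s=lambda u,v:((u+.5)/10+165-.5,(v+.5)/10+235-.5)
for p in((45,400),(255,465),(352,315)): print(plane("scene",*s(*p),.03))
print("blue end",plane("top",*c(195,85),.03))
E
```

```text
(array([0.436 , 0.355 , 0.1503]), np.float64(0.005209605694927158)) [0.434 0.354 0.148] [0.4403 0.3545 0.148 ]
[0.4734 0.3225 0.03  ]
[0.4118 0.3081 0.03  ]
[0.3973 0.3738 0.03  ]
foot right edge [0.4379 0.328  0.036 ]
[0.4648 0.3969 0.03  ]
[0.3933 0.3787 0.03  ]
[0.4088 0.3137 0.03  ]
blue end [0.4567 0.3861 0.03  ]
```

```bash
python3 - <<'E'
from h import *
crop("pics/scene0.png","pics/c5.png",100,55,310,225,3.8)
crop("pics/top0.png","pics/c6.png",150,100,350,200,4)
E
```

```text
(no output)
```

View pics/c5.png

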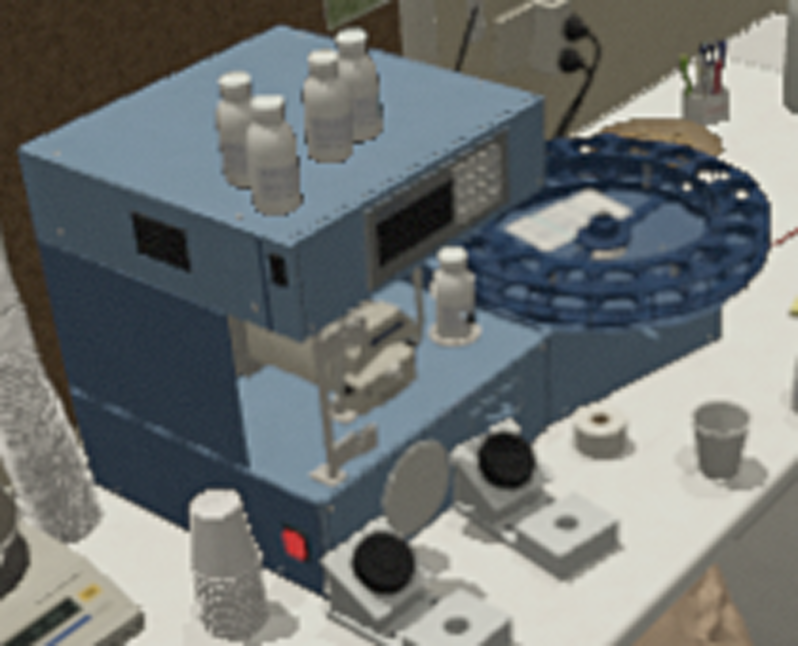

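View pics/c6.png

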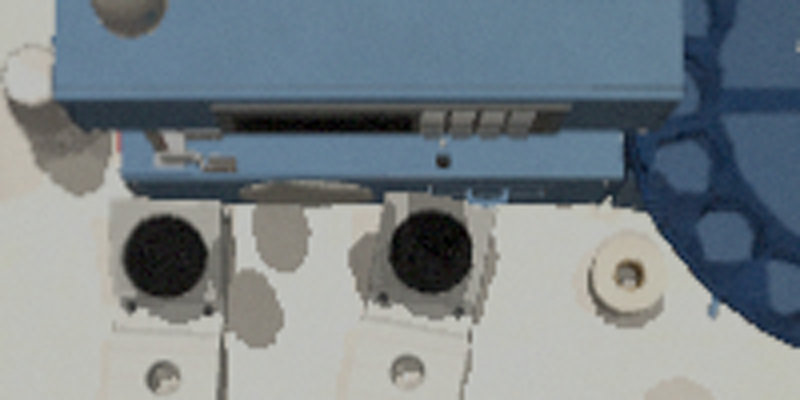

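```bash
cat >> h.py <<'E'
def go(x,y,z,yaw_deg,pose=None):
    "shift in tool axes (cm) and roll from last commanded/measured pose"
    s=bot.sense(); p=s['tcp_pos'] if pose is None else np.array(pose[0]); q=R.from_rotvec(s['ee_rot'] if pose is None else pose[1])
    d=q.inv().apply(np.array([x,y,z])-p)*100
    yw=np.degrees(np.arctan2(*(q.apply([1,0,0])[[1,0]])))
    print("shift cm",d.round(2),"roll",round((yw-yaw_deg+180)%360-180,2),"yaw now",yw.round(2),"tcp",p.round(4))
E
python3 - <<'E'
from h import *
np.set_printoptions(precision=4,suppress=True)
c=lambda u,v:((u+.5)/3.8+100-.5,(v+.5)/3.8+55-.5); t=lambda u,v:((u+.5)/4+150-.5,(v+.5)/4+100-.5)
print("head top corner",tri(c(293,245),t(60,98)))
print("head bottom corner",tri(c(303,338),t(75,130)))
print("base top corner",tri(c(318,500),t(125,180)))
print("head right",tri(c(545,97),t(683,95)))
go(.46,-.33,.26,13); go(.55,0,.26,13); go(.437,.353,.16,13); go(.437,.353,.096,13)
E
```

```text
head top corner (array([0.6295, 0.1217, 0.4036]), np.float64(0.0003138448750685609))
head bottom corner (array([0.6273, 0.1265, 0.3155]), np.float64(0.0025555195849456883))
base top corner (array([0.6308, 0.1228, 0.1339]), np.float64(0.006986122538071124))
head right (array([ 0.6301, -0.24  ,  0.4045]), np.float64(0.0025106317134823857))
shift cm [ 31.91 -18.19  -3.81] roll 7.04 yaw now 20.04 tcp [ 0.2225 -0.6102  0.2216]
shift cm [ 51.68 -46.11  -3.77] roll 7.04 yaw now 20.04 tcp [ 0.2225 -0.6102  0.2216]
shift cm [ 53.16 -83.12   6.29] roll 7.04 yaw now 20.04 tcp [ 0.2225 -0.6102  0.2216]
shift cm [ 53.16 -83.11  12.69] roll 7.04 yaw now 20.04 tcp [ 0.2225 -0.6102  0.2216]
```

Request:
move_arm([
  [[5.3,-3,-1,0],[10.6,-6,-2,0],[16,-9,-3,2],[21.3,-12,-3.8,4],[26.6,-15,-3.8,7]],
], hand=8.7)

```text
clock: 0.72
tcp_pos: [0.4224, -0.377, 0.2611]
ee_rot: [3.121, 0.354, 0.001]
ft_force: [0.2, -0.1, -0.8]
gripper_width: 0.0868
```

```bash
python3 - <<'E'
from h import *
go(.47,-.30,.26,13); go(.53,0,.26,13);go(.50,.2,.24,13); go(.437,.353,.16,13)
print(bot.sense()['joint_pos'].round(2))
E
```

```text
shift cm [ 6.36 -6.44  0.11] roll -0.05 yaw now 12.95 tcp [ 0.4224 -0.377   0.2611]
shift cm [ 18.93 -34.34   0.08] roll -0.05 yaw now 12.95 tcp [ 0.4224 -0.377   0.2611]
shift cm [ 20.49 -54.5    2.06] roll -0.05 yaw now 12.95 tcp [ 0.4224 -0.377   0.2611]
shift cm [ 17.77 -70.83  10.04] roll -0.05 yaw now 12.95 tcp [ 0.4224 -0.377   0.2611]
[ 0.91  0.14 -0.25  1.6   0.03  1.41 -0.69]
```

Request:
move_arm([
  [[4,-5,0,0],[7.5,-10,0,0],[11,-15.5,0,0],[14,-21,0,0],[16.5,-26.5,0,0]],
])

```text
clock: 1.35
tcp_pos: [0.5221, -0.082, 0.2602]
ee_rot: [3.121, 0.357, -0.0]
ft_force: [2.0, -0.1, -0.0]
gripper_width: 0.0868
```

```bash
python3 - <<'E'
from h import *
go(.52,.1,.25,13);go(.48,.27,.22,13); go(.437,.353,.16,13)
print(bot.sense()['joint_pos'].round(2))
E
```

```text
shift cm [  3.9  -17.78   1.02] roll 0.03 yaw now 13.03 tcp [ 0.5221 -0.082   0.2602]
shift cm [  3.84 -35.24   4.02] roll 0.03 yaw now 13.03 tcp [ 0.5221 -0.082   0.2602]
shift cm [  1.52 -44.3   10.02] roll 0.03 yaw now 13.03 tcp [ 0.5221 -0.082   0.2602]
[ 0.59  0.07 -0.51  1.68  0.04  1.4  -1.27]
```

Request:
move_arm([
  [[2,-6,0,0],[3.5,-12,0.3,0],[3.9,-18,1,0],[3.9,-24,2,0],[3.9,-30,3,0]],
])

```text
clock: 1.98
tcp_pos: [0.4915, 0.2186, 0.23]
ee_rot: [3.121, 0.356, 0.0]
ft_force: [0.7, -0.2, 0.0]
gripper_width: 0.0871
```

```bash
python3 - <<'E'
from h import *
go(.437,.353,.16,13); go(.437,.353,.096,13)
print(bot.sense()['joint_pos'].round(2))
E
```

```text
shift cm [ -2.28 -14.32   6.99] roll 0.02 yaw now 13.02 tcp [0.4915 0.2186 0.23  ]
shift cm [ -2.28 -14.32  13.39] roll 0.02 yaw now 13.02 tcp [0.4915 0.2186 0.23  ]
[ 0.24  0.14 -0.77  1.7   0.1   1.35 -1.89]
```

Request:
move_arm([
  [[-0.6,-4.5,1,0],[-1.2,-9,2.5,0],[-2,-13,4.5,0],[-2.3,-14.3,5.5,0],[-2.3,-14.3,5.5,0]],
])

```text
clock: 2.6
tcp_pos: [0.4369, 0.351, 0.1746]
ee_rot: [3.12, 0.359, -0.003]
ft_force: [1.0, 0.2, 1.0]
gripper_width: 0.087
```

```bash
python3 - <<'E'
from h import *
go(.437,.353,.096,13)
for n in("scene","top"): cv2.imwrite(f"pics/{n}1.png",bot.snapshot(n)[:,:,::-1])
crop("pics/scene1.png","pics/d1.png",130,180,240,300,5)
crop("pics/top1.png","pics/d2.png",60,160,150,250,6)
print(bot.sense()['joint_pos'].round(2))
E
```

```text
shift cm [ 0.07 -0.19  7.86] roll 0.14 yaw now 13.14 tcp [0.4369 0.351  0.1746]
[ 0.02  0.25 -0.85  1.71  0.2   1.26 -2.22]
```

View pics/d1.png

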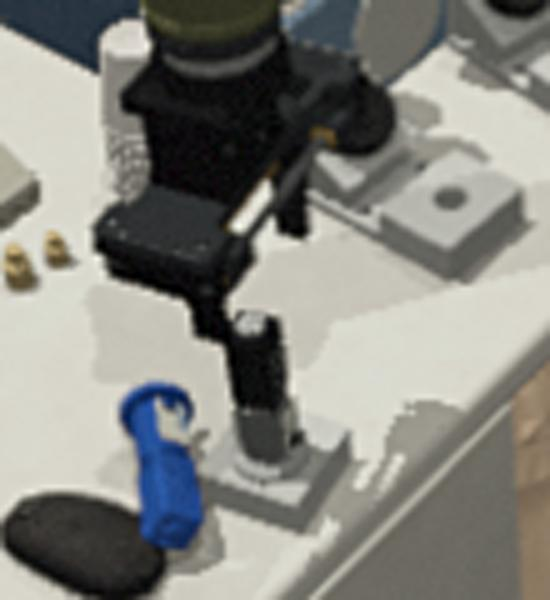

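View pics/d2.png

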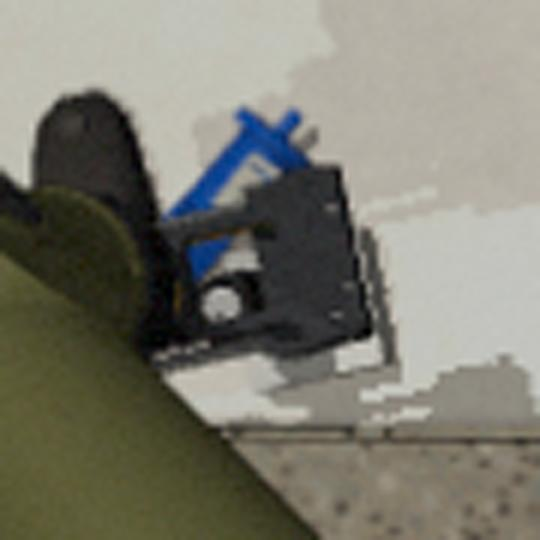

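Request:
move_arm([
  [[0,-0.2,2,0],[0,-0.2,4,0],[0,-0.2,6,0],[0,-0.2,7.9,0],[0,-0.2,7.9,0]],
])

```text
clock: 3.32
tcp_pos: [0.436, 0.3522, 0.0943]
ee_rot: [3.12, 0.357, -0.006]
ft_force: [-0.8, 0.0, 0.5]
gripper_width: 0.0869
```

```bash
python3 - <<'E'
from h import *
go(.437,.353,.096,13)
for n in("scene","top"): cv2.imwrite(f"pics/{n}2.png",bot.snapshot(n)[:,:,::-1])
crop("pics/scene2.png","pics/d1.png",130,180,240,300,5)
crop("pics/top2.png","pics/d2.png",60,160,150,250,6)
E
```

```text
shift cm [ 0.12 -0.06 -0.17] roll 0.06 yaw now 13.06 tcp [0.436  0.3522 0.0943]
```

View pics/d1.png

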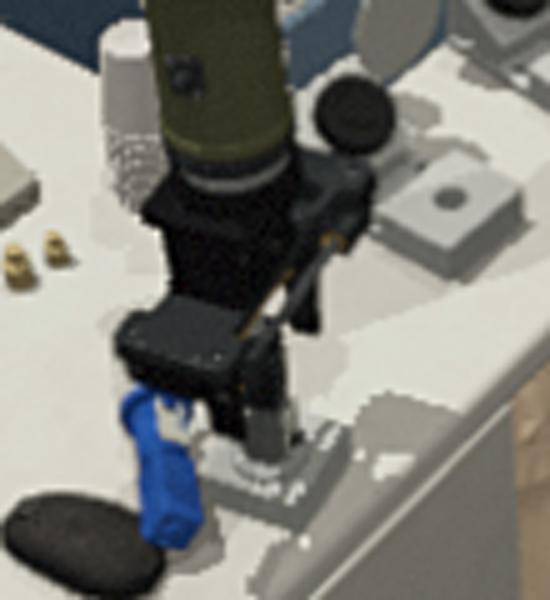

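View pics/d2.png

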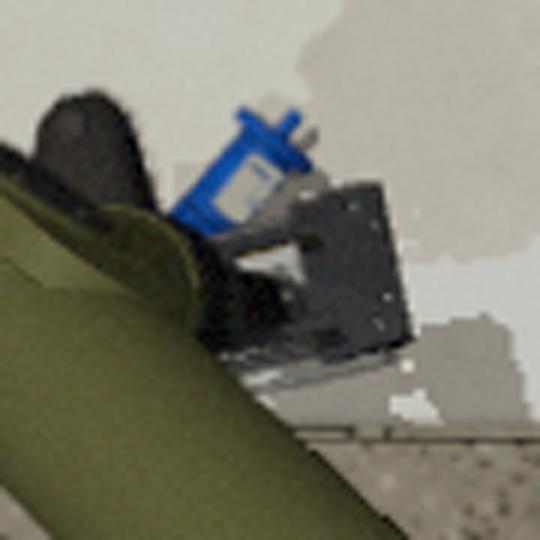

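Request:
move_arm([
  [[0,0,0,0],[0,0,0,0],[0,0,0,0],[0,0,0,0],[0,0,0,0]],
], hand=0, grip_force=8)

```text
clock: 4.05
tcp_pos: [0.4372, 0.3531, 0.0965]
ee_rot: [3.121, 0.357, 0.0]
ft_force: [0.2, -0.7, 0.2]
gripper_width: 0.0454
```

Request:
move_arm([
  [[0,0,0,0],[0,0,0,0],[0,0,0,0],[0,0,0,0],[0,0,0,0]],
], hand=0)

```text
clock: 4.68
tcp_pos: [0.4371, 0.3535, 0.0966]
ee_rot: [-3.121, -0.357, -0.0]
ft_force: [-0.2, 1.4, 0.9]
gripper_width: 0.0314
```

Request:
move_arm([
  [[0,0,0,0],[-0.5,0,-0.1,0],[-1,0,-0.2,0],[-1.5,0,-0.3,0],[-1.5,0,-0.3,0]],
], hand=0, grip_force=3)

```text
clock: 5.3
tcp_pos: [0.4219, 0.3493, 0.0994]
ee_rot: [3.12, 0.357, -0.001]
ft_force: [1.2, -0.6, -3.2]
gripper_width: 0.0299
```

```bash
python3 - <<'E'
from h import *
print(bot.sense()['ft_force'])
for n in("scene",): cv2.imwrite(f"pics/{n}3.png",bot.snapshot(n)[:,:,::-1])
crop("pics/scene3.png","pics/d1.png",150,200,230,300,6)
E
```

```text
[ 1.22422778 -0.57050463 -3.1706661 ]
```

View pics/d1.png

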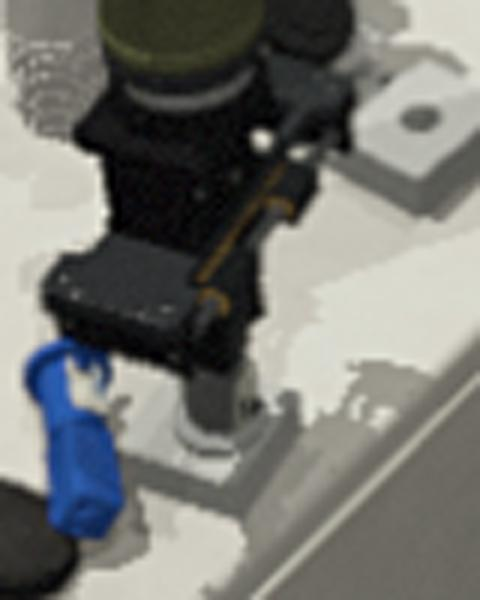

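Request:
move_arm([
  [[0,0,0.3,0],[-0.8,0,0.2,0],[-1.6,0,0.1,0],[-2.4,0,0.1,0],[-2.4,0,0.1,0]],
], hand=0)

```text
clock: 5.98
tcp_pos: [0.3979, 0.3442, 0.0984]
ee_rot: [3.12, 0.358, -0.001]
ft_force: [0.1, -0.3, -0.3]
gripper_width: 0.0298
```

```bash
python3 - <<'E'
from h import *
print(bot.sense()['ft_force'])
for n in("scene",): cv2.imwrite(f"pics/{n}4.png",bot.snapshot(n)[:,:,::-1])
crop("pics/scene4.png","pics/d1.png",150,200,230,300,6)
E
```

```text
[ 0.06405651 -0.29331819 -0.26152673]
```

View pics/d1.png

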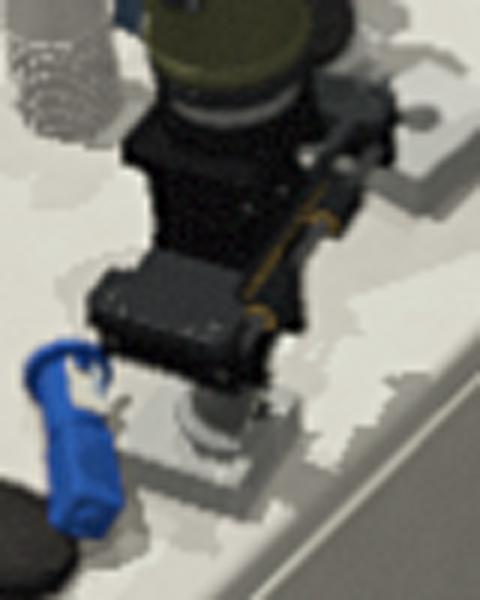

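Request:
move_arm([
  [[-0.5,0,0,0],[-1,0,0.1,0],[-1.5,0,0.2,0],[-1.5,0,0.2,0],[-1.5,0,0.2,0]],
], hand=0)

```text
clock: 6.65
tcp_pos: [0.3842, 0.341, 0.0964]
ee_rot: [3.121, 0.357, -0.001]
ft_force: [-1.9, 0.1, 0.8]
gripper_width: 0.0297
```

```bash
python3 - <<'E'
from h import *
print(bot.sense()['ft_force'])
for n in("scene","top"): cv2.imwrite(f"pics/{n}5.png",bot.snapshot(n)[:,:,::-1])
crop("pics/scene5.png","pics/d1.png",150,200,230,300,6)
crop("pics/top5.png","pics/d2.png",60,160,150,250,6)
E
```

```text
[-1.94027514  0.09957174  0.77894352]
```

View pics/d1.png

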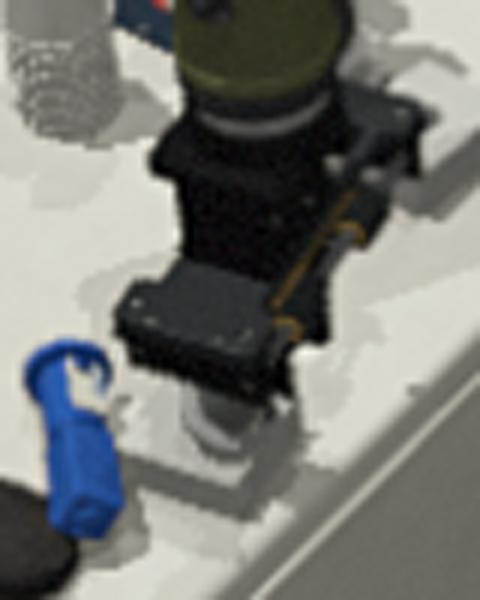

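View pics/d2.png

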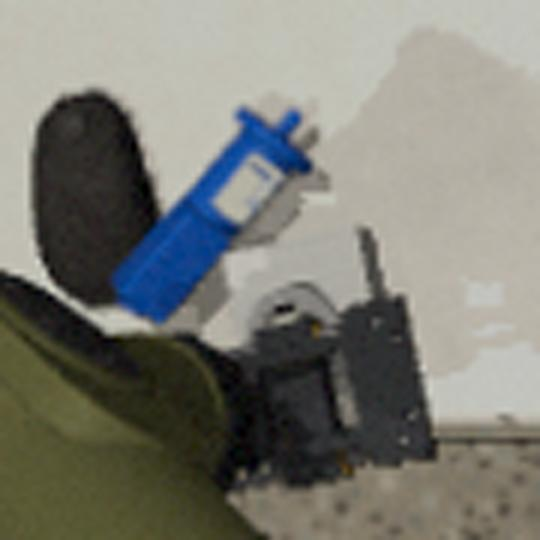

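Request:
move_arm([
  [[0,0,0,0],[0,0,0,0],[0,0,-2,0],[0.5,0,-5,0],[1,0,-8,0]],
], hand=0, grip_force=45)

```text
clock: 7.38
tcp_pos: [0.3944, 0.3434, 0.1783]
ee_rot: [-3.121, -0.357, -0.001]
ft_force: [0.2, -0.0, -2.0]
gripper_width: 0.0298
```

Request:
move_arm([
  [[1.5,1.5,-3,4],[3.5,4,-5,9],[6,7,-6,13],[8,10,-6,16],[9,12,-6,16]],
])

```text
clock: 8.0
tcp_pos: [0.5104, 0.2442, 0.236]
ee_rot: [3.14, -0.084, -0.001]
ft_force: [-0.3, 0.0, -3.9]
gripper_width: 0.0295
```

```bash
python3 - <<'E'
from h import *
print(bot.sense()['ft_force'])
go(.4,.2,.2,-3.2)
for n in("scene","top"): cv2.imwrite(f"pics/{n}6.png",bot.snapshot(n)[:,:,::-1])
print(proj("scene",bot.sense()['tcp_pos']),proj("top",bot.sense()['tcp_pos']))
crop("pics/scene6.png","pics/d1.png",130,130,270,270,5)
crop("pics/top6.png","pics/d2.png",80,140,200,250,6)
E
```

```text
[-0.25085337  0.04061314 -3.93844117]
shift cm [-10.78   5.01   3.62] roll 0.12 yaw now -3.08 tcp [0.5104 0.2442 0.236 ]
[[184.09183949 193.00432294]] [[129.2978315  182.01297064]]
```

View pics/d1.png

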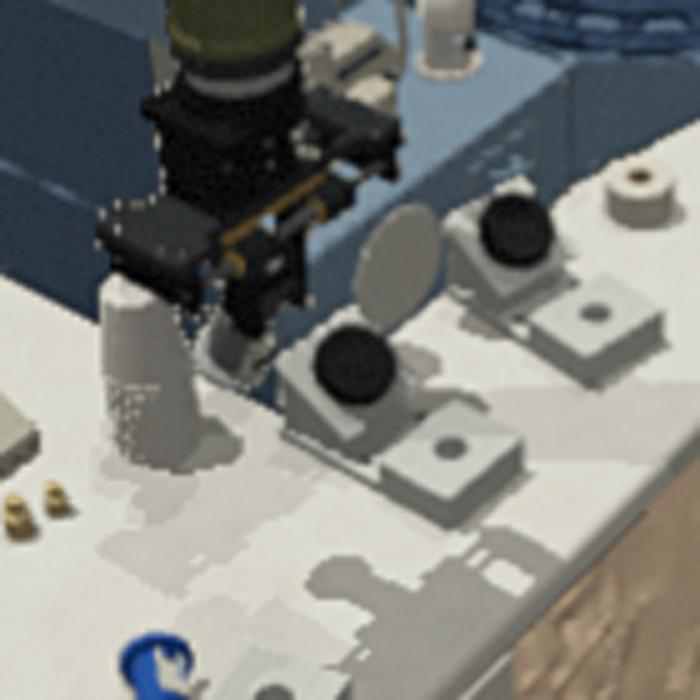

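View pics/d2.png

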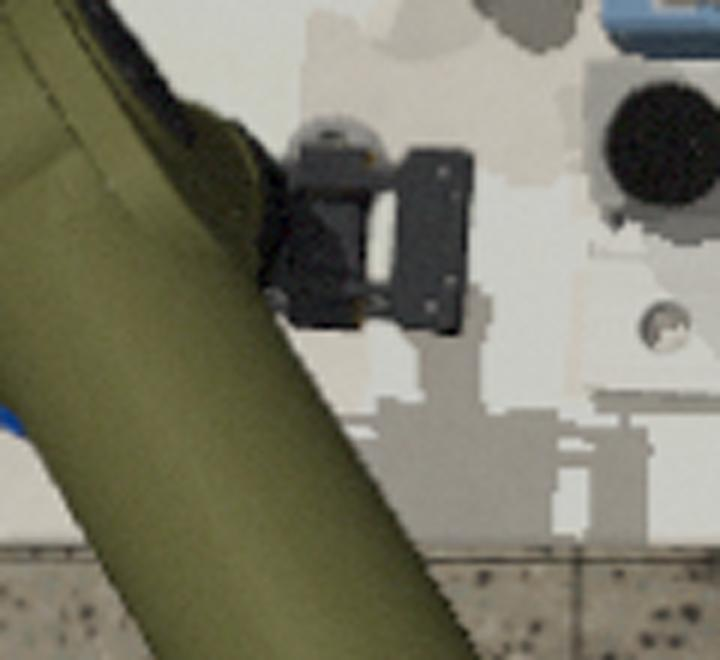

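```bash
python3 - <<'E'
from h import *
np.set_printoptions(precision=4,suppress=True)
crop("pics/scene6.png","pics/d1.png",160,180,200,220,15)
crop("pics/top6.png","pics/d2.png",120,152,155,187,15)
s=bot.sense(); q=R.from_rotvec(s['ee_rot']); g=s['tcp_pos']+q.apply([0,0,-.019])
for t in(20,25,30,35):
    t=np.radians(t); ax=q.apply([-np.sin(t),0,-np.cos(t)]); f=g-.085*ax
    print(f,proj("scene",f),proj("top",f),"pin",proj("scene",f-.016*ax),proj("top",f+ax*.008))
E
```

```text
[0.5395 0.2414 0.1745] [[179.6417 204.4332]] [[135.397  173.7007]] pin [[178.9627 207.3322]] [[134.6972 174.3785]]
[0.5464 0.241  0.1773] [[178.0588 202.9292]] [[135.344  171.1416]] pin [[177.099  205.5563]] [[134.6476 172.0482]]
[0.5529 0.2407 0.1808] [[176.5191 201.3215]] [[135.2354 168.6458]] pin [[175.2867 203.6601]] [[134.5471 169.7768]]
[0.5592 0.2403 0.1847] [[175.0326 199.621 ]] [[135.0715 166.2295]] pin [[173.5369 201.656 ]] [[134.3959 167.5791]]
```

View pics/d1.png

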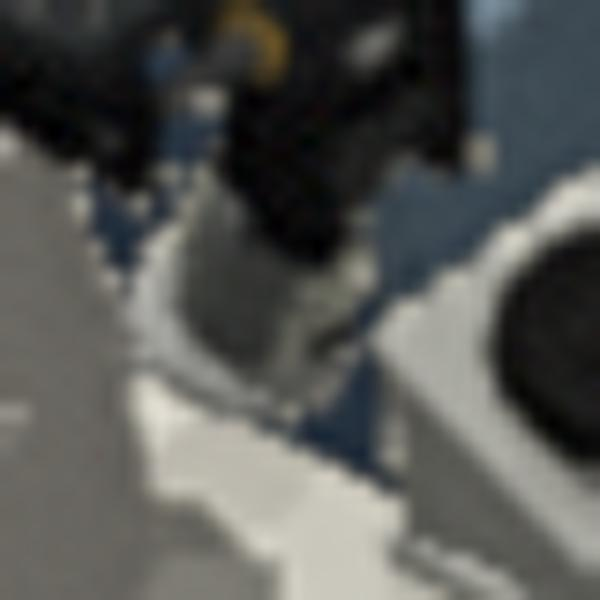

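View pics/d2.png

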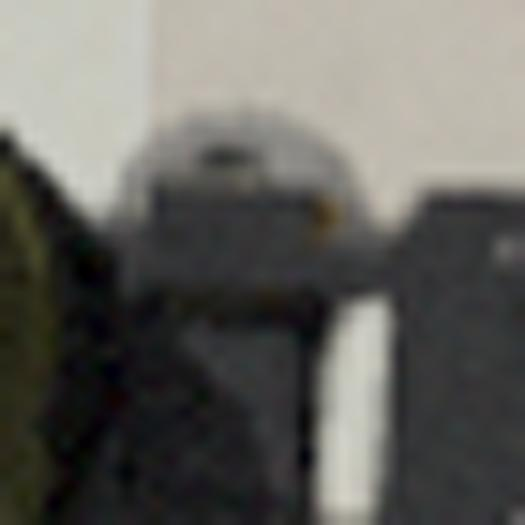

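```bash
python3 - <<'E'
from h import *
np.set_printoptions(precision=4,suppress=True)
g=cv2.imread("pics/top6.png",0); print(g[155:166,134:139])
s=bot.sense(); q=R.from_rotvec(s['ee_rot']); gp=s['tcp_pos']+q.apply([0,0,-.019])
th=np.linspace(0,2*np.pi,90)[:,None]
for t in(22,24,26,28,30,32,34,36):
    t_=np.radians(t); ax=q.apply([-np.sin(t_),0,-np.cos(t_)]); e1=q.apply([np.cos(t_),0,-np.sin(t_)]); e2=q.apply([0,1,0]); f=gp-.085*ax
    r=np.vstack([f+h*ax+.025*(np.cos(th)*e1+np.sin(th)*e2) for h in(0,.008)])
    pt=proj("top",r); ps=proj("scene",r)
    print(t,"top min row",pt[:,1].min(),pt[:,0].min(),pt[:,0].max(),"scene: left",ps[:,0].min(),"bottom",ps[:,1].max(), "lowleft", (ps[:,0]-ps[:,1]).min(), (ps@[.5,.866]).max())
E
```

```text
[[186 185 185 184 185]
 [183 185 185 183 185]
 [185 182 184 182 185]
 [185 182 178 185 185]
 [164 162 154 162 164]
 [138 141 135 144 145]
 [110 112 122 128 138]
 [ 57  61  80 110 140]
 [ 80  86  99 103 132]
 [ 74  75  89  76  87]
 [ 53  54  52  55  50]]
22 top min row 163.9658641047865 125.7945665258324 144.24355671730632 scene: left 171.28778827497092 bottom 210.28295027452688 lowleft -34.37714596838171 273.13201823026634
24 top min row 163.01583134169687 125.7657316961931 144.22670931099404 scene: left 170.68603824139433 bottom 209.78433437365572 lowleft -34.39454045742386 272.38663246758176
26 top min row 162.08434677443097 125.72816183686678 144.20479359079212 scene: left 170.0943440348416 bottom 209.26425164395897 lowleft -34.38872223380281 271.622111994074
28 top min row 161.17244300811976 125.68187359020517 144.17460249616104 scene: left 169.5133174477087 bottom 208.72787130665907 lowleft -34.36981664154334 270.83932225484597
30 top min row 160.28114500893 125.62219275951709 144.1361428165399 scene: left 168.94356044880425 bottom 208.17238161971247 lowleft -34.331440238004745 270.03914045256107
32 top min row 159.41146934290336 125.5528965738313 144.0894277423593 scene: left 168.3856648930568 bottom 207.59701856670253 lowleft -34.26996831917975 269.22245485885037
34 top min row 158.56442336590587 125.47500305318465 144.03447696606077 scene: left 167.84021222908166 bottom 207.00242733402393 lowleft -34.1885749508192 268.39016414963146
36 top min row 157.74100436300063 125.3885627484059 143.9713167892834 scene: left 167.30777320353087 bottom 206.3892675251482 lowleft -34.09470280359821 267.54317676324325
```

```bash
cat >> h.py <<'E'
FACE={'L':((.5777,.0987,.075),-3.2),'R':((.5796,-.0990,.075),-10.8)}
def press(k,s,ox=.0445,oz=.0535):
    f,y=FACE[k]; yr=np.radians(y); xd=np.array([np.cos(yr),np.sin(yr),0]); n=-.5*xd+np.array([0,0,.8660])
    return np.array(f)+s*n-ox*xd+np.array([0,0,oz]),y
E
python3 - <<'E'
from h import *
for s in(.08,.05,.03):
    p,y=press('L',s); print(p.round(4)); go(*p,y)
print(bot.sense()['joint_pos'].round(2))
E
```

```text
[0.4933 0.1034 0.1978]
shift cm [-0.94 14.04  3.79] roll -0.0 yaw now -3.2 tcp [0.5106 0.2431 0.2354]
[0.5083 0.1026 0.1718]
shift cm [ 0.57 14.04  6.39] roll -0.0 yaw now -3.2 tcp [0.5106 0.2431 0.2354]
[0.5183 0.102  0.1545]
shift cm [ 1.57 14.03  8.12] roll -0.0 yaw now -3.2 tcp [0.5106 0.2431 0.2354]
[ 0.17  0.2  -0.75  1.62  0.14  1.37 -2.23]
```

Request:
move_arm([
  [[-0.5,4,0,0],[-0.9,8,1,0],[-0.9,12,2.5,0],[-0.9,14,3.8,0],[0.2,14,5.7,0]],
])

```text
clock: 8.72
tcp_pos: [0.5029, 0.1058, 0.1791]
ee_rot: [3.139, -0.082, -0.0]
ft_force: [1.1, 0.1, -1.8]
gripper_width: 0.0296
```

```bash
python3 - <<'E'
from h import *
for s in(.05,.025,.0):
    p,y=press('L',s); print(p.round(4)); go(*p,y)
for n in("scene","top"): cv2.imwrite(f"pics/{n}7.png",bot.snapshot(n)[:,:,::-1])
crop("pics/scene7.png","pics/d1.png",175,160,235,220,10)
crop("pics/top7.png","pics/d2.png",170,140,230,200,10)
E
```

```text
[0.5083 0.1026 0.1718]
shift cm [0.56 0.29 0.73] roll 0.21 yaw now -2.99 tcp [0.5029 0.1058 0.1791]
[0.5208 0.1019 0.1502]
shift cm [1.81 0.29 2.9 ] roll 0.21 yaw now -2.99 tcp [0.5029 0.1058 0.1791]
[0.5333 0.1012 0.1285]
shift cm [3.06 0.3  5.06] roll 0.21 yaw now -2.99 tcp [0.5029 0.1058 0.1791]
```

View pics/d1.png

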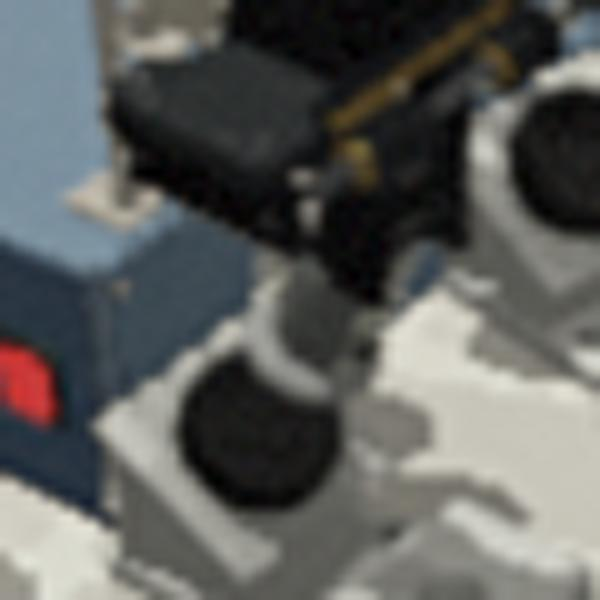

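View pics/d2.png

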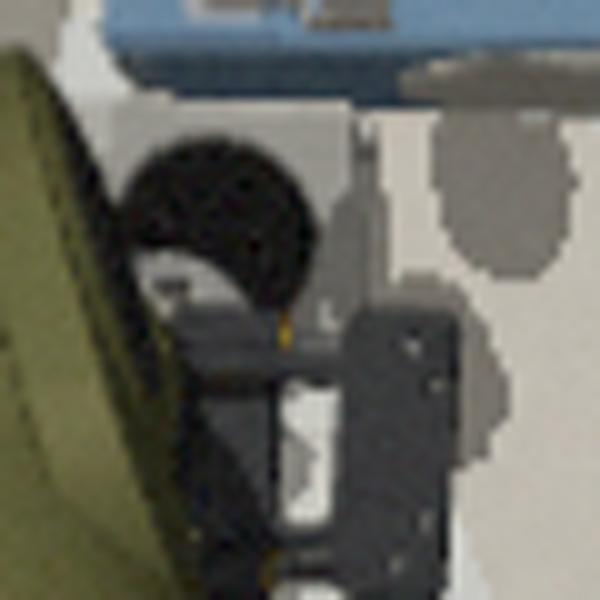

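Request:
move_arm([
  [[0.6,0.1,0.8,0],[1.2,0.1,1.7,0],[1.7,0.1,2.5,0],[1.7,0.1,2.5,0],[1.7,0.1,2.5,0]],
])

```text
clock: 9.45
tcp_pos: [0.5207, 0.1051, 0.1546]
ee_rot: [-3.14, 0.081, 0.0]
ft_force: [-0.1, -0.6, -2.8]
gripper_width: 0.0294
```

```bash
cat >> h.py <<'E'
def chk(n,t,ox=.0,show=True):
    "print predicted pixel extremes of foot for tilt t"
    s=bot.sense(); q=R.from_rotvec(s['ee_rot']); gp=s['tcp_pos']+q.apply([ox,0,-.019])
    th=np.linspace(0,2*np.pi,90)[:,None]
    t_=np.radians(t); ax=q.apply([-np.sin(t_),0,-np.cos(t_)]); e1=q.apply([np.cos(t_),0,-np.sin(t_)]); e2=q.apply([0,1,0]); f=gp-.085*ax
    return f,ax,[proj(n,f+h*ax+.025*(np.cos(th)*e1+np.sin(th)*e2)) for h in(0,.008)]
def over(src,out,n,box,k,ts=(32,)):
    x0,y0,x1,y1=box; im=cv2.resize(cv2.imread(src)[y0:y1,x0:x1],None,fx=k,fy=k,interpolation=cv2.INTER_CUBIC)
    for t in ts:
        for r,c in zip(chk(n,t)[2],((0,255,255),(0,255,0))):
            cv2.polylines(im,[((r-[x0,y0]+.5)*k-.5).round().astype(int)],True,c,1)
    cv2.imwrite(out,im)
E
python3 - <<'E'
from h import *
for n in("scene","top"): cv2.imwrite(f"pics/{n}8.png",bot.snapshot(n)[:,:,::-1])
over("pics/scene8.png","pics/d1.png","scene",(175,160,235,220),10)
over("pics/top8.png","pics/d2.png","top",(170,140,230,200),10)
print(chk("top",32)[0],chk("top",30)[0]); 
for s in(.025,.016,.0):
    p,y=press('L',s); print(p.round(4)); go(*p,y)
print(bot.sense()['ft_force'])
E
```

```text
[0.56586096 0.1026541  0.1017906 ] [0.56332191 0.10278509 0.10026134]
[0.5208 0.1019 0.1502]
shift cm [0.01 0.31 0.47] roll 0.25 yaw now -2.95 tcp [0.5209 0.105  0.1549]
[0.5253 0.1016 0.1424]
shift cm [0.46 0.31 1.25] roll 0.25 yaw now -2.95 tcp [0.5209 0.105  0.1549]
[0.5333 0.1012 0.1285]
shift cm [1.26 0.31 2.64] roll 0.25 yaw now -2.95 tcp [0.5209 0.105  0.1549]
[ 0.04002831 -0.62803926 -2.19473288]
```

View pics/d1.png

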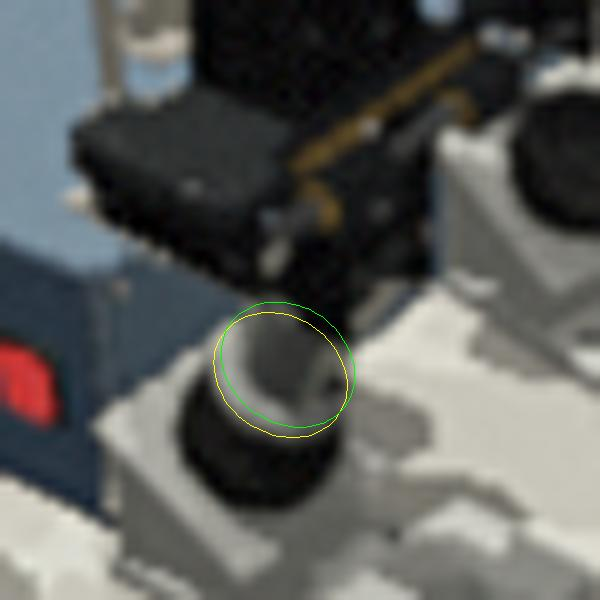

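View pics/d2.png

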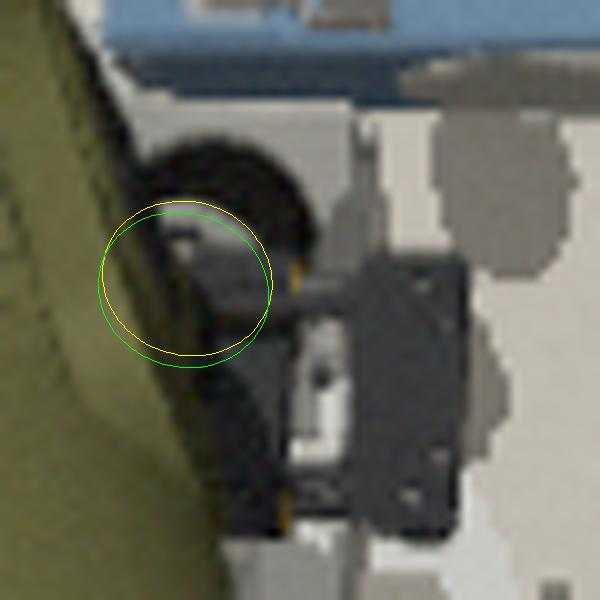

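Request:
move_arm([
  [[0.1,0.3,0.3,0.2],[0.2,0.35,0.6,0.2],[0.3,0.35,0.9,0.2],[0.35,0.35,1.2,0.2],[0.35,0.35,1.2,0.2]],
], grip_force=20)

```text
clock: 10.18
tcp_pos: [0.524, 0.1012, 0.1424]
ee_rot: [3.14, -0.086, -0.0]
ft_force: [-0.9, -0.1, -1.1]
gripper_width: 0.03
```

```bash
cat >> h.py <<'E'
def rel(k,t=32):
    f=chk("top",t)[0]; F,y=FACE[k]; yr=np.radians(y); T=R.from_euler('zy',[y,-30],degrees=True).as_matrix()
    d=T.T@(f-np.array(F)); s=bot.sense()
    print("foot in face frame mm (u,y,n)",(d*1000).round(1),"force along n",round(float(s['ft_force']@T[:,2]),2),"u",round(float(s['ft_force']@T[:,0]),2),"mom",s['moment'].round(3),"w",s['gripper_width'].round(4))
E
python3 - <<'E'
from h import *
rel('L'); rel('L',30)
for n in("scene","top"): cv2.imwrite(f"pics/{n}9.png",bot.snapshot(n)[:,:,::-1])
over("pics/scene9.png","pics/d1.png","scene",(175,160,235,220),10)
over("pics/top9.png","pics/d2.png","top",(170,140,230,200),10)
E
```

```text
Traceback (most recent call last):
  File "h.py", line 45, in rel
    print("foot in face frame mm (u,y,n)",(d*1000).round(1),"force along n",round(float(s['ft_force']@T[:,2]),2),"u",round(float(s['ft_force']@T[:,0]),2),"mom",s['moment'].round(3),"w",s['gripper_width'].round(4))
                                                                                                                                                                                         ^^^^^^^^^^^^^^^^^^^^^^^^
AttributeError: 'float' object has no attribute 'round'
```

```bash
sed -i "s/s\['gripper_width'\].round(4)/s['gripper_width'],s['ft_force'].round(2)/" h.py; python3 - <<'E'
from h import *
rel('L'); rel('L',30)
for n in("scene","top"): cv2.imwrite(f"pics/{n}9.png",bot.snapshot(n)[:,:,::-1])
rel('L')
over("pics/scene9.png","pics/d1.png","scene",(175,160,235,220),10)
over("pics/top9.png","pics/d2.png","top",(170,140,230,200),10)
E
```

```text
foot in face frame mm (u,y,n) [-0.4 -0.  16.7] force along n -0.5 u -1.27 mom [-0.052  0.147 -0.034] w 0.030019854060714873 [-0.85 -0.14 -1.07]
foot in face frame mm (u,y,n) [-3.4 -0.  16.7] force along n -0.5 u -1.27 mom [-0.052  0.147 -0.034] w 0.030019854060714873 [-0.85 -0.14 -1.07]
foot in face frame mm (u,y,n) [-0.4 -0.  16.9] force along n -1.85 u -1.68 mom [-0.023  0.214 -0.016] w 0.029977224720586806 [-0.55 -0.28 -2.46]
```

View pics/d1.png

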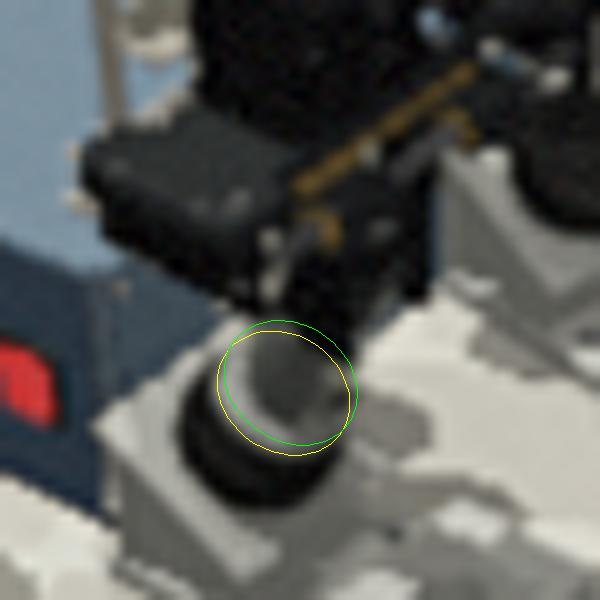

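View pics/d2.png

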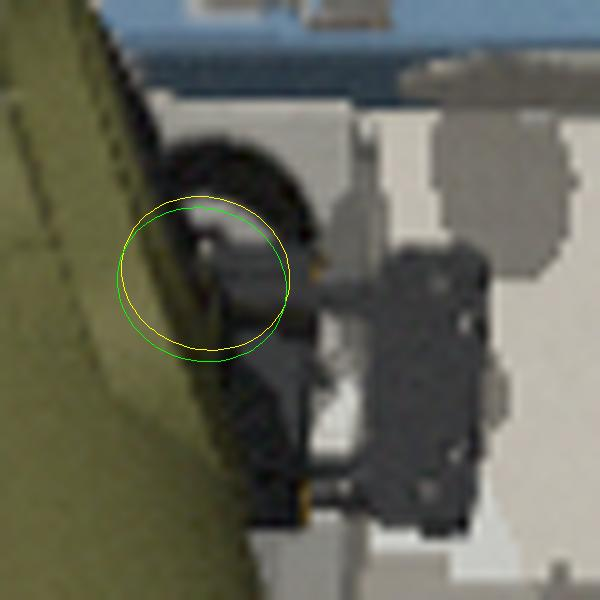

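Request:
move_arm([
  [[0.1,0,0.17,0],[0.2,0,0.35,0],[0.3,0,0.52,0],[0.4,0,0.7,0],[0.4,0,0.7,0]],
])

```text
clock: 10.9
tcp_pos: [0.5278, 0.101, 0.1354]
ee_rot: [3.14, -0.086, -0.001]
ft_force: [-3.4, -0.2, -1.0]
gripper_width: 0.0296
```

```bash
cat >> h.py <<'E'
def avg(k,m=6):
    F,y=FACE[k]; T=R.from_euler('zy',[y,-30],degrees=True).as_matrix(); a=[]
    for _ in range(m): bot.snapshot("top"); s=bot.sense(); a.append(np.r_[T.T@s['ft_force'],s['moment']])
    a=np.array(a); print("avg f(u,y,n)",a.mean(0).round(2),"std",a.std(0).round(2))
E
python3 - <<'E'
from h import *
rel('L'); avg('L'); rel('L')
E
```

```text
foot in face frame mm (u,y,n) [-0.7 -0.2  8.8] force along n 0.87 u -3.41 mom [-0.005  0.817  0.033] w 0.029577087672670952 [-3.4  -0.18 -0.96]
avg f(u,y,n) [-2.77 -0.03  1.82  0.03  0.91  0.  ] std [0.41 0.4  0.34 0.03 0.06 0.02]
foot in face frame mm (u,y,n) [-0.6 -0.2  8.8] force along n 1.24 u -3.27 mom [ 0.036  0.985 -0.014] w 0.029640462893831973 [-3.43  0.49 -0.55]
```

Request:
move_arm([
  [[0.1,0,0.17,0],[0.2,0,0.35,0],[0.25,0,0.43,0],[0.25,0,0.43,0],[0.25,0,0.43,0]],
])

```text
clock: 11.82
tcp_pos: [0.5296, 0.101, 0.1322]
ee_rot: [3.139, -0.086, -0.003]
ft_force: [-10.2, -0.6, 10.5]
gripper_width: 0.0294
```

```bash
python3 - <<'E'
from h import *
rel('L'); avg('L',4); rel('L')
cv2.imwrite("pics/t10.png",bot.snapshot("top")[:,:,::-1]);cv2.imwrite("pics/s10.png",bot.snapshot("scene")[:,:,::-1])
over("pics/s10.png","pics/d1.png","scene",(175,160,235,220),10)
over("pics/t10.png","pics/d2.png","top",(170,140,230,200),10)
E
```

```text
foot in face frame mm (u,y,n) [-0.8 -0.3  5.2] force along n 14.24 u -3.56 mom [-0.158  2.241 -0.05 ] w 0.029400725027700064 [-10.24  -0.62  10.53]
avg f(u,y,n) [-3.81 -0.91 13.58 -0.16  2.22 -0.07] std [0.21 0.77 0.41 0.02 0.01 0.01]
foot in face frame mm (u,y,n) [-0.8 -0.3  5.2] force along n 13.38 u -4.12 mom [-0.2    2.215 -0.096] w 0.03006434314672221 [-10.36  -2.     9.47]
```

View pics/d1.png

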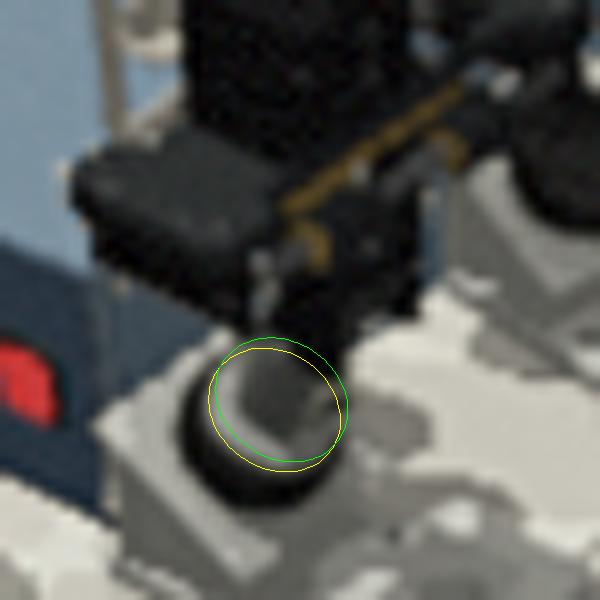

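View pics/d2.png

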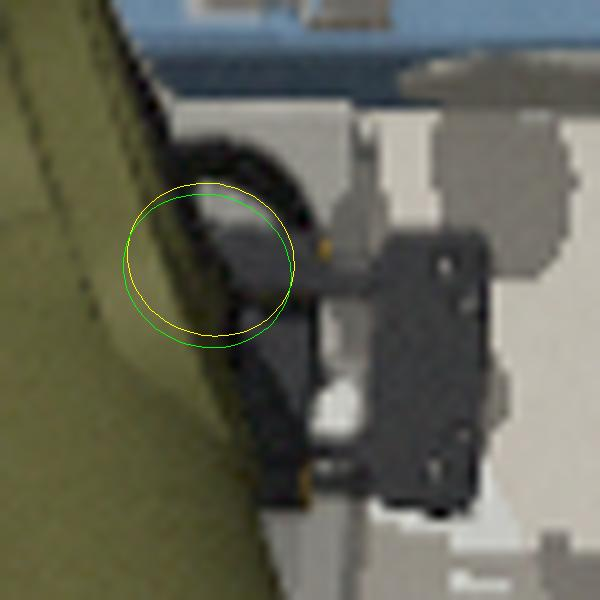

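```bash
python3 - <<'E'
from h import *
a=[]
for n,b in(("scene9",(192,190,216,210)),("s10",(192,190,216,210)),("top9",(180,152,204,172)),("t10",(180,152,204,172))):
    im=cv2.imread(f"pics/{n}.png")[b[1]:b[3],b[0]:b[2]]; a.append(cv2.resize(im,None,fx=15,fy=15,interpolation=cv2.INTER_NEAREST))
cv2.imwrite("pics/e1.png",np.vstack([np.hstack(a[:2]),np.hstack(a[2:])]))
E
```

```text
(no output)
```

View pics/e1.png

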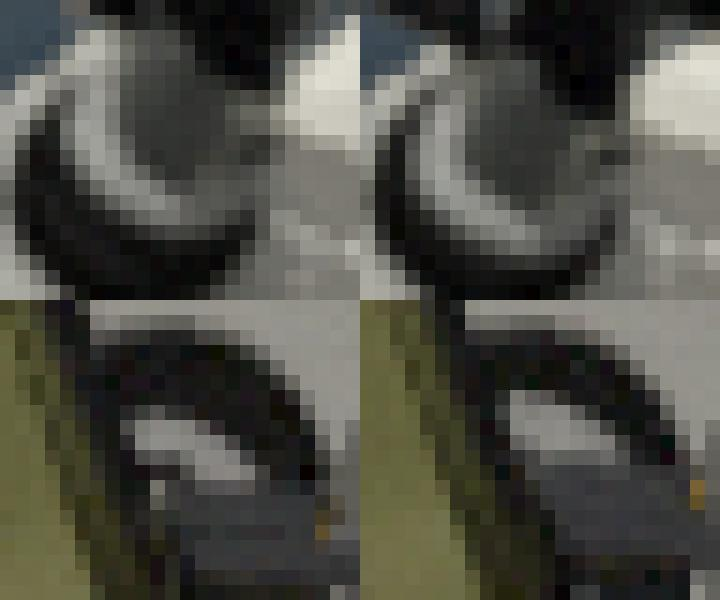

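Request:
move_arm([
  [[0.1,0,0.17,0],[0.1,0,0.17,0],[0.1,0,0.17,0],[0.1,0,0.17,0],[0.1,0,0.17,0]],
])

```text
clock: 12.75
tcp_pos: [0.5301, 0.1011, 0.1315]
ee_rot: [3.139, -0.086, -0.004]
ft_force: [-13.8, -0.7, 17.9]
gripper_width: 0.0297
```

```bash
python3 - <<'E'
from h import *
rel('L'); avg('L',4); rel('L')
cv2.imwrite("pics/t11.png",bot.snapshot("top")[:,:,::-1]);cv2.imwrite("pics/s11.png",bot.snapshot("scene")[:,:,::-1])
a=[]
for n,b in(("s10",(192,190,216,210)),("s11",(192,190,216,210)),("t10",(180,152,204,172)),("t11",(180,152,204,172))):
    im=cv2.imread(f"pics/{n}.png")[b[1]:b[3],b[0]:b[2]]; a.append(cv2.resize(im,None,fx=15,fy=15,interpolation=cv2.INTER_NEAREST))
cv2.imwrite("pics/e1.png",np.vstack([np.hstack(a[:2]),np.hstack(a[2:])]))
E
```

```text
foot in face frame mm (u,y,n) [-0.8 -0.1  4.3] force along n 22.38 u -3.0 mom [-0.308  2.967 -0.071] w 0.029662365433881507 [-13.82  -0.67  17.86]
avg f(u,y,n) [-4.   -1.34 21.83 -0.3   2.95 -0.07] std [0.37 0.6  0.38 0.02 0.02 0.01]
foot in face frame mm (u,y,n) [-0.8 -0.1  4.3] force along n 22.42 u -4.56 mom [-0.273  2.948 -0.066] w 0.02982644981452501 [-15.19  -0.46  17.12]
```

View pics/e1.png

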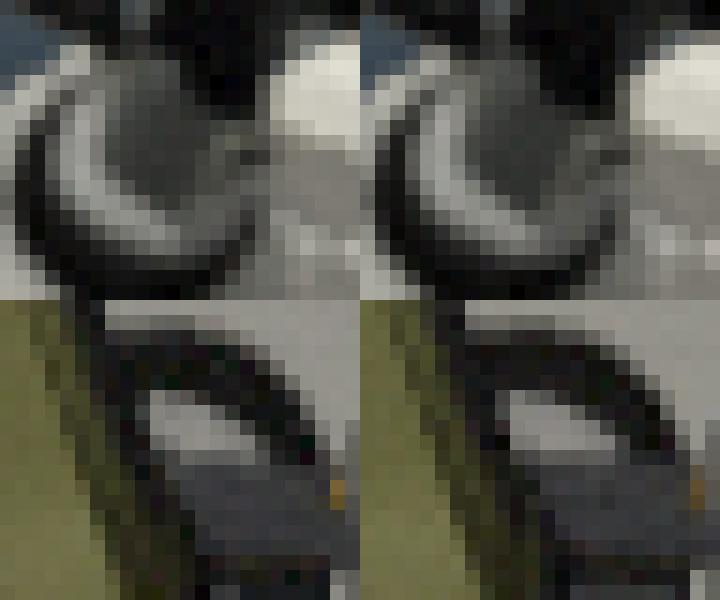

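```bash
python3 - <<'E'
from h import *
F,y=FACE['L']; T=R.from_euler('zy',[y,-30],degrees=True).as_matrix(); th=np.linspace(0,2*np.pi,90)
for n,f in(("scene","s11"),("top","t11")):
    b=(185,180,221,210) if n=="scene" else (175,148,211,178); k=16
    im=cv2.resize(cv2.imread(f"pics/{f}.png")[b[1]:b[3],b[0]:b[2]],None,fx=k,fy=k,interpolation=cv2.INTER_CUBIC)
    for h,r,c in((0,25,(0,255,255)),(8,25,(0,255,0)),(0,31,(255,100,100)),(-14,31,(0,0,255))):
        P=np.array([np.array(F)+T@np.array([r*np.cos(a),r*np.sin(a),h])/1000 for a in th])
        cv2.polylines(im,[((proj(n,P)-b[:2]+.5)*k-.5).round().astype(int)],True,c,1)
    cv2.imwrite(f"pics/v_{n}.png",im)
E
```

```text
(no output)
```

View pics/v_scene.png

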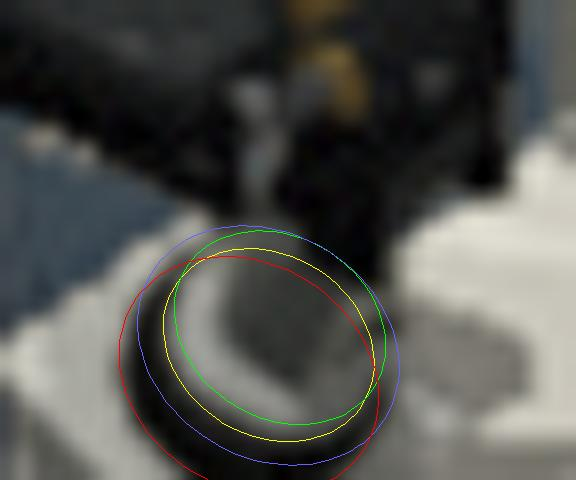

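View pics/v_top.png

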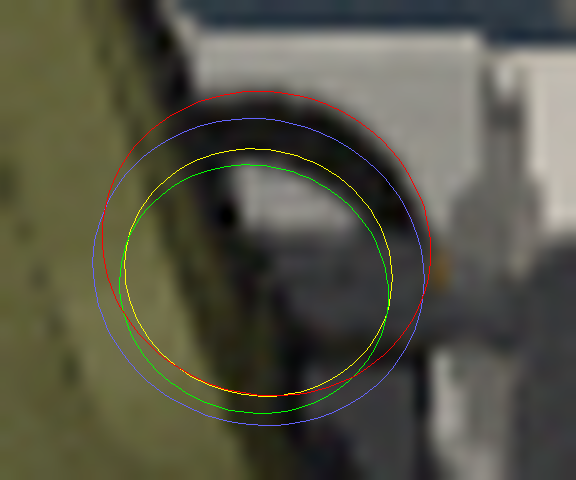

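Request:
move_arm([
  [[-0.4,0,-0.7,0],[-0.9,0,-1.6,0],[-1.6,0,-2.8,0],[-2.2,0,-3.8,0],[-2.2,0,-3.8,0]],
], grip_force=35)

```text
clock: 13.68
tcp_pos: [0.5102, 0.1021, 0.1688]
ee_rot: [3.14, -0.087, 0.005]
ft_force: [-0.2, 0.2, -2.7]
gripper_width: 0.0301
```

```bash
python3 - <<'E'
from h import *
avg('L',2);avg('L',4); rel('L')
cv2.imwrite("pics/t12.png",bot.snapshot("top")[:,:,::-1]);cv2.imwrite("pics/s12.png",bot.snapshot("scene")[:,:,::-1])
over("pics/s12.png","pics/d1.png","scene",(175,150,235,210),10,(30,))
over("pics/t12.png","pics/d2.png","top",(170,140,230,200),10,(30,))
E
```

```text
avg f(u,y,n) [-1.51  0.43 -2.77  0.05  0.07 -0.  ] std [0.01 0.71 0.14 0.02 0.01 0.03]
avg f(u,y,n) [-1.41 -0.33 -2.07  0.03  0.09  0.02] std [0.07 0.16 0.07 0.03 0.02 0.03]
foot in face frame mm (u,y,n) [-0.7  0.7 45.4] force along n -2.08 u -1.44 mom [0.009 0.112 0.002] w 0.029611290705417532 [-0.21  0.02 -2.52]
```

View pics/d1.png

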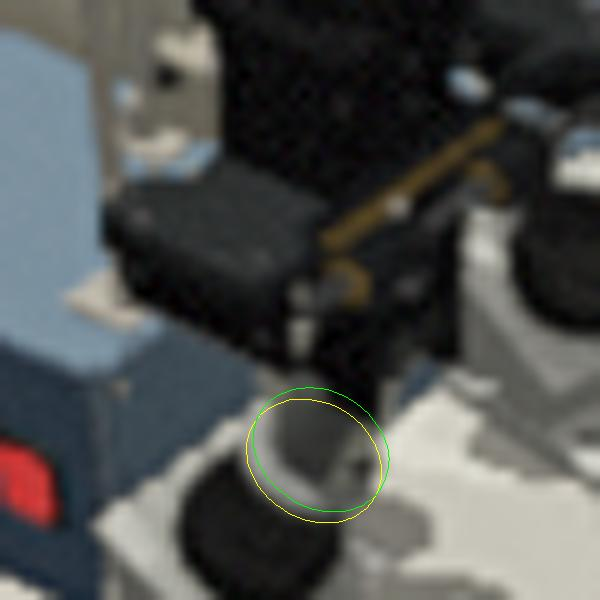

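View pics/d2.png

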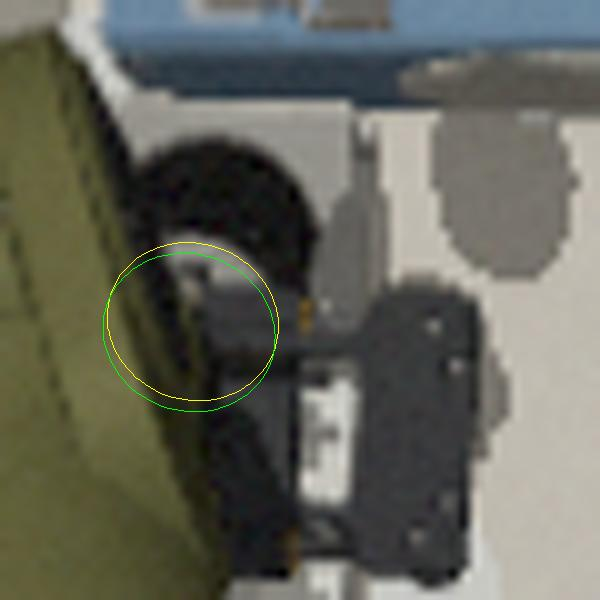

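```bash
python3 - <<'E'
from h import *
for s in(.05,.02,.005,0):
    p,y=press('R',s,.0465,.0578); print(p.round(4)); go(*p,y)
print(bot.sense()['joint_pos'].round(2))
E
```

```text
[ 0.5094 -0.0856  0.1761]
shift cm [ 1.02 18.73 -0.9 ] roll 7.64 yaw now -3.16 tcp [0.5095 0.1019 0.1672]
[ 0.5241 -0.0884  0.1501]
shift cm [ 2.5  18.93  1.7 ] roll 7.64 yaw now -3.16 tcp [0.5095 0.1019 0.1672]
[ 0.5315 -0.0898  0.1371]
shift cm [ 3.25 19.03  3.  ] roll 7.64 yaw now -3.16 tcp [0.5095 0.1019 0.1672]
[ 0.5339 -0.0903  0.1328]
shift cm [ 3.5  19.06  3.43] roll 7.64 yaw now -3.16 tcp [0.5095 0.1019 0.1672]
[ 0.37  0.12 -0.66  1.83  0.08  1.22 -1.94]
```

Request:
move_arm([
  [[0,4,-2,2],[0,8,-2.5,4],[0.3,12,-2.5,6],[0.7,16,-2,7.7],[1,18.7,-1,7.7]],
], grip_force=45)

```text
clock: 14.7
tcp_pos: [0.5095, -0.0878, 0.1776]
ee_rot: [3.126, -0.301, 0.001]
ft_force: [0.2, -0.1, -3.8]
gripper_width: 0.0299
```

```bash
python3 - <<'E'
from h import *
for s in(.05,.018):
    p,y=press('R',s,.0465,.0578); print(p.round(4)); go(*p,y)
avg('R',3); rel('R',31)
for s in(.018,):
    p,y=press('R',s,.0465,.0578); print(p.round(4)); go(*p,y)
cv2.imwrite("pics/t13.png",bot.snapshot("top")[:,:,::-1]);cv2.imwrite("pics/s13.png",bot.snapshot("scene")[:,:,::-1])
over("pics/s13.png","pics/d1.png","scene",(200,130,260,190),10,(31,))
over("pics/t13.png","pics/d2.png","top",(230,140,290,200),10,(31,))
E
```

```text
[ 0.5094 -0.0856  0.1761]
shift cm [-0.05 -0.21  0.15] roll -0.2 yaw now -11.0 tcp [ 0.5095 -0.0878  0.1776]
[ 0.5251 -0.0886  0.1484]
shift cm [ 1.55 -0.22  2.92] roll -0.2 yaw now -11.0 tcp [ 0.5095 -0.0878  0.1776]
avg f(u,y,n) [-1.77 -1.56 -2.92 -0.08  0.13  0.01] std [0.55 1.95 0.52 0.24 0.04 0.01]
foot in face frame mm (u,y,n) [-1.2  3.5 55.3] force along n -3.4 u -1.48 mom [ 0.152  0.083 -0.002] w 0.02942432356527848 [ 0.52  0.77 -3.62]
[ 0.5251 -0.0886  0.1484]
shift cm [ 1.66 -0.16  2.82] roll -0.26 yaw now -11.06 tcp [ 0.5086 -0.087   0.1766]
```

View pics/d1.png

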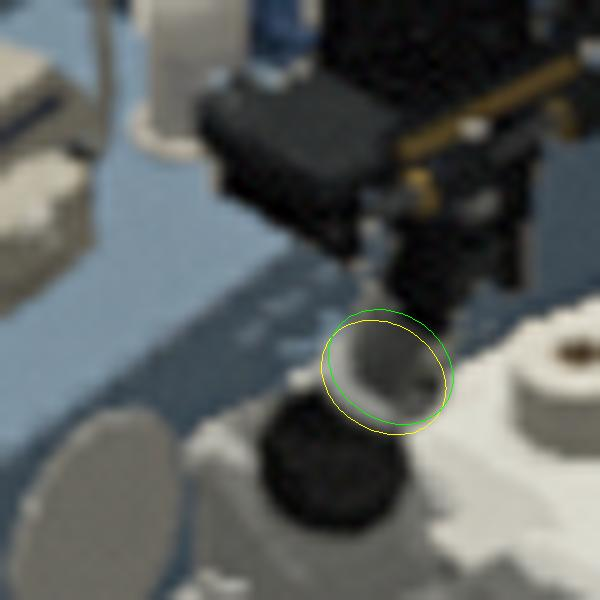

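View pics/d2.png

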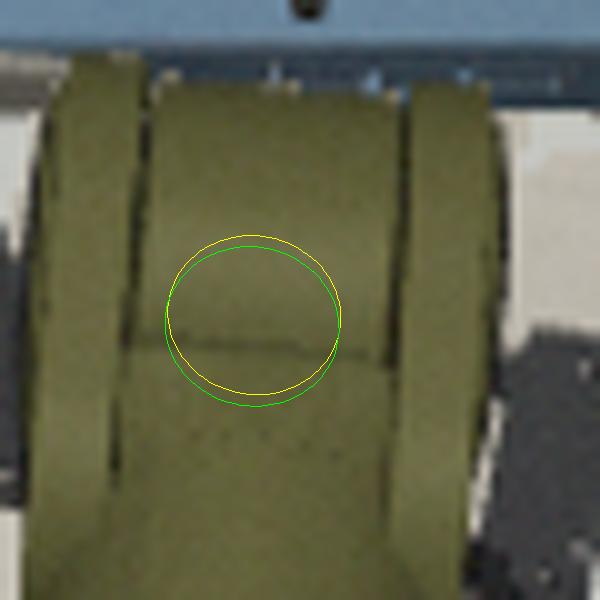

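```bash
sed -i "s/'zy'/'ZY'/g" h.py; python3 - <<'E'
from h import *
rel('R',31)
p,y=press('R',.019,.0465,.0578); go(*p,y)
E
```

```text
foot in face frame mm (u,y,n) [ 0.1  1.4 56.1] force along n -1.83 u -1.5 mom [ 0.108  0.06  -0.026] w 0.029791632671360237 [-0.34  0.24 -2.33]
shift cm [1.57 0.14 2.83] roll -0.01 yaw now -10.81 tcp [ 0.5094 -0.0843  0.1775]
```

Request:
move_arm([
  [[0.4,0,0.7,0],[0.8,0,1.4,0],[1.2,0,2.1,0],[1.55,0,2.8,0],[1.55,0,2.8,0]],
], grip_force=20)

```text
clock: 15.58
tcp_pos: [0.5242, -0.0881, 0.1486]
ee_rot: [-3.127, 0.297, 0.003]
ft_force: [0.2, -0.8, -2.8]
gripper_width: 0.0295
```

```bash
python3 - <<'E'
from h import *
avg('R',4); rel('R',31); 
for s in (.019,.0):
    p,y=press('R',s,.0465,.0578); go(*p,y)
cv2.imwrite("pics/t14.png",bot.snapshot("top")[:,:,::-1]);cv2.imwrite("pics/s14.png",bot.snapshot("scene")[:,:,::-1])
over("pics/s14.png","pics/d1.png","scene",(200,130,260,190),10,(31,))
E
```

```text
avg f(u,y,n) [-1.42 -0.16 -2.39  0.04  0.1  -0.02] std [0.21 0.59 0.66 0.03 0.04 0.01]
foot in face frame mm (u,y,n) [-0.1  0.2 24.3] force along n -1.6 u -1.49 mom [ 0.027  0.08  -0.041] w 0.03016815346764431 [-0.58 -0.4  -2.13]
shift cm [0.   0.02 0.05] roll -0.06 yaw now -10.86 tcp [ 0.5246 -0.0883  0.1498]
shift cm [0.95 0.02 1.7 ] roll -0.06 yaw now -10.86 tcp [ 0.5246 -0.0883  0.1498]
```

View pics/d1.png

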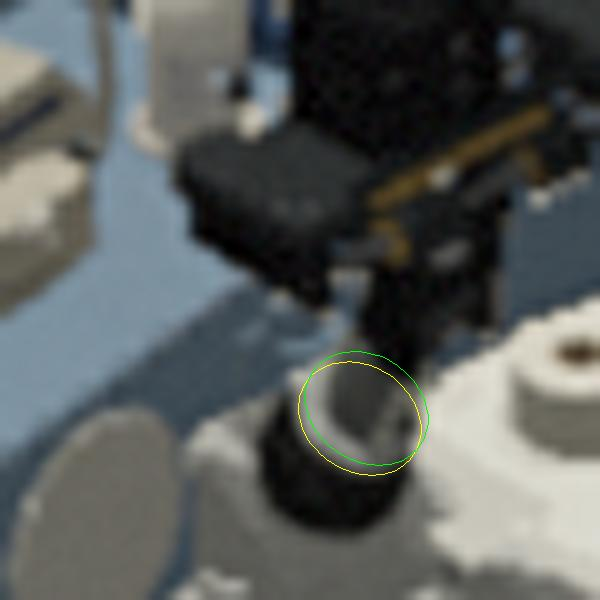

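Request:
move_arm([
  [[0.2,0,0.35,0],[0.4,0,0.7,0],[0.6,0,1.05,0],[0.75,0,1.3,0],[0.75,0,1.3,0]],
])

```text
clock: 16.5
tcp_pos: [0.5318, -0.0897, 0.1364]
ee_rot: [3.127, -0.297, -0.001]
ft_force: [-0.8, -0.1, -1.1]
gripper_width: 0.03
```

```bash
python3 - <<'E'
from h import *
avg('R',4); rel('R',31); rel('R',32)
p,y=press('R',0,.0465,.0578); go(*p,y)
E
```

```text
avg f(u,y,n) [-0.6  -0.55 -0.15  0.02  0.27 -0.01] std [0.5  0.7  0.41 0.02 0.02 0.04]
foot in face frame mm (u,y,n) [-0.5  0.1  9.2] force along n 0.44 u -1.15 mom [ 0.033  0.269 -0.061] w 0.029764986196636423 [-1.32 -0.42 -0.2 ]
foot in face frame mm (u,y,n) [1.  0.1 9.2] force along n 0.44 u -1.15 mom [ 0.033  0.269 -0.061] w 0.029764986196636423 [-1.32 -0.42 -0.2 ]
shift cm [0.23 0.02 0.38] roll -0.06 yaw now -10.86 tcp [ 0.5317 -0.0897  0.1366]
```

Request:
move_arm([
  [[0.1,0,0.17,0],[0.2,0,0.35,0],[0.25,0,0.43,0],[0.25,0,0.43,0],[0.25,0,0.43,0]],
])

```text
clock: 17.32
tcp_pos: [0.5342, -0.0901, 0.1322]
ee_rot: [3.127, -0.297, -0.001]
ft_force: [-1.7, -0.4, -0.5]
gripper_width: 0.0295
```

```bash
python3 - <<'E'
from h import *
avg('R',4); rel('R',31)
p,y=press('R',0,.0465,.0578); go(*p,y)
E
```

```text
avg f(u,y,n) [-1.97 -0.84  0.82  0.01  0.56 -0.02] std [0.33 0.45 0.13 0.04 0.03 0.01]
foot in face frame mm (u,y,n) [-0.5  0.1  4.2] force along n 0.93 u -1.73 mom [ 0.056  0.544 -0.029] w 0.029944713138036337 [-2.17 -0.88 -0.06]
shift cm [-0.02  0.02 -0.06] roll -0.06 yaw now -10.86 tcp [ 0.5342 -0.0901  0.1322]
```

Request:
move_arm([
  [[0.05,0,0.09,0],[0.1,0,0.17,0],[0.15,0,0.26,0],[0.2,0,0.35,0],[0.2,0,0.35,0]],
])

```text
clock: 18.15
tcp_pos: [0.5347, -0.0902, 0.1312]
ee_rot: [3.126, -0.297, -0.005]
ft_force: [-13.9, 2.0, 17.1]
gripper_width: 0.0299
```

```bash
python3 - <<'E'
from h import *
avg('R',4); rel('R',31)
cv2.imwrite("pics/s15.png",bot.snapshot("scene")[:,:,::-1])
F,y=FACE['R']; T=R.from_euler('ZY',[y,-30],degrees=True).as_matrix(); th=np.linspace(0,2*np.pi,90)
n="scene"; b=(212,150,252,185); k=15
im=cv2.resize(cv2.imread(f"pics/s15.png")[b[1]:b[3],b[0]:b[2]],None,fx=k,fy=k,interpolation=cv2.INTER_CUBIC)
for h,r,c in((0,25,(0,255,255)),(8,25,(0,255,0)),(0,31,(255,100,100)),(-12,31,(0,0,255))):
    P=np.array([np.array(F)+T@np.array([r*np.cos(a),r*np.sin(a),h])/1000 for a in th])
    cv2.polylines(im,[((proj(n,P)-b[:2]+.5)*k-.5).round().astype(int)],True,c,1)
cv2.imwrite(f"pics/v_scene.png",im)
E
```

```text
avg f(u,y,n) [-3.27 -0.92 22.68  0.29  2.8  -0.05] std [0.2  0.31 0.41 0.04 0.02 0.02]
foot in face frame mm (u,y,n) [-0.8  0.1  3. ] force along n 22.96 u -3.04 mom [ 0.27   2.831 -0.055] w 0.030011404454988254 [-14.05   1.68  18.37]
```

View pics/v_scene.png

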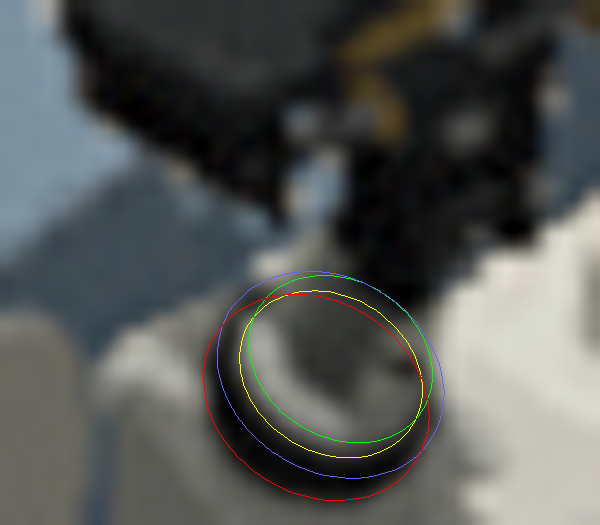

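```bash
python3 - <<'E'
from h import *
avg('R',3)
a=[]
for n,b in(("s12",(197,186,221,206)),("s11",(192,190,216,210)),("s14",(228,160,252,180)),("s15",(228,163,252,183))):
    im=cv2.imread(f"pics/{n}.png")[b[1]:b[3],b[0]:b[2]]; a.append(cv2.resize(im,None,fx=15,fy=15,interpolation=cv2.INTER_NEAREST))
cv2.imwrite("pics/e1.png",np.clip(np.vstack([np.hstack(a[:2]),np.hstack(a[2:])])*1.5,0,255).astype(np.uint8))
E
```

```text
avg f(u,y,n) [-3.13 -0.84 22.39  0.29  2.75 -0.08] std [0.57 0.15 0.17 0.   0.03 0.02]
```

View pics/e1.png

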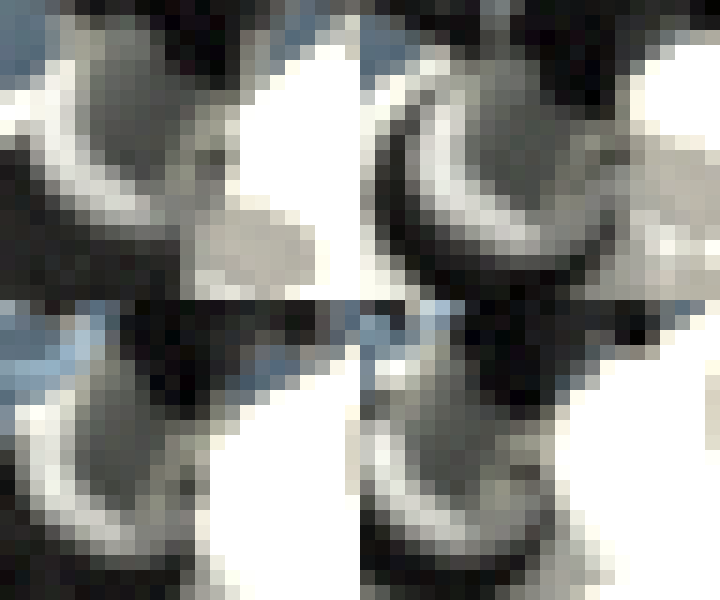

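Request:
move_arm([
  [[-0.5,0,-0.9,0],[-1.2,0,-2.1,0],[-2.2,0,-3.8,0],[-3.5,0,-5,0],[-5,0,-5,0]],
], grip_force=35)

```text
clock: 19.18
tcp_pos: [0.4876, -0.0809, 0.1804]
ee_rot: [3.127, -0.297, 0.005]
ft_force: [0.4, 0.5, -2.1]
gripper_width: 0.0297
```

```bash
cat >> h.py <<'E'
def led(x,z,hole=(.496,-.083),yaw=-10.8):
    yr=np.radians(yaw); return (hole[0]+np.cos(yr)*(x+.055),hole[1]+np.sin(yr)*(x+.055),z),yaw
E
python3 - <<'E'
from h import *
for x,z in((-.1045,.145),(-.1045,.112),(-.1045,.1038)):
    p,y=led(x,z); go(*p,y)
E
```

```text
shift cm [-4.09  0.05  3.52] roll -0.04 yaw now -10.84 tcp [ 0.4876 -0.0809  0.1804]
shift cm [-4.1   0.05  6.82] roll -0.04 yaw now -10.84 tcp [ 0.4876 -0.0809  0.1804]
shift cm [-4.11  0.05  7.64] roll -0.04 yaw now -10.84 tcp [ 0.4876 -0.0809  0.1804]
```

Request:
move_arm([
  [[-1.5,0,0.5,0],[-3,0,1.8,0],[-3.9,0,3.6,0],[-3.9,0,5.2,0],[-3.9,0,6.2,0]],
])

```text
clock: 19.8
tcp_pos: [0.4486, -0.0737, 0.1158]
ee_rot: [-3.127, 0.297, 0.001]
ft_force: [0.5, -0.3, -2.3]
gripper_width: 0.0295
```

```bash
python3 - <<'E'
from h import *
avg('R',3)
for x,z in((-.1045,.112),(-.1045,.1038)):
    p,y=led(x,z); go(*p,y)
cv2.imwrite("pics/t16.png",bot.snapshot("top")[:,:,::-1]);cv2.imwrite("pics/s16.png",bot.snapshot("scene")[:,:,::-1])
over("pics/s16.png","pics/d1.png","scene",(215,150,275,210),10,(30,))
over("pics/t16.png","pics/d2.png","top",(220,160,290,220),10,(30,))
E
```

```text
avg f(u,y,n) [-1.47 -0.   -2.5   0.07  0.1   0.01] std [0.38 0.37 0.4  0.02 0.03 0.03]
shift cm [-0.14  0.04  0.43] roll -0.05 yaw now -10.85 tcp [ 0.4489 -0.0736  0.1163]
shift cm [-0.14  0.04  1.25] roll -0.05 yaw now -10.85 tcp [ 0.4489 -0.0736  0.1163]
```

View pics/d1.png

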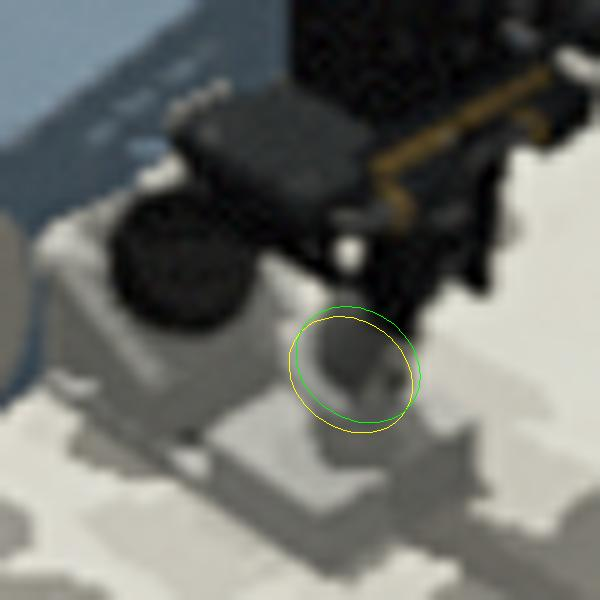

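View pics/d2.png

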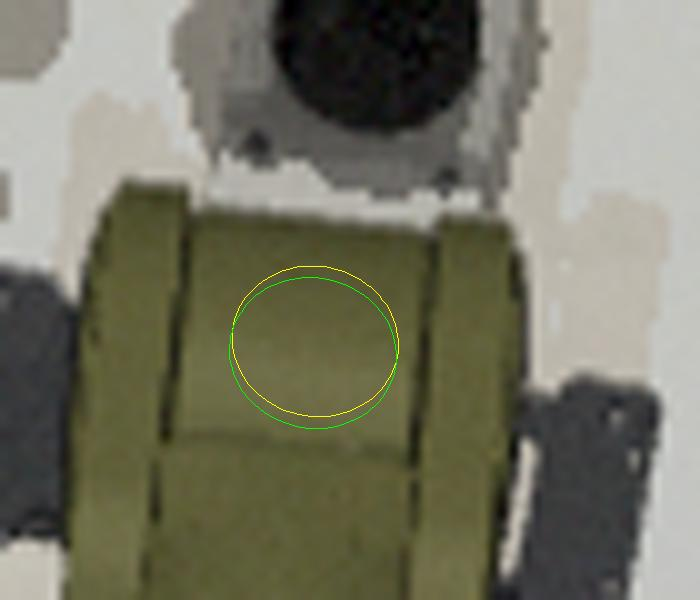

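Request:
move_arm([
  [[-0.1,0,0.4,0],[-0.1,0,0.8,0],[-0.1,0,1.1,0],[-0.1,0,1.2,0],[-0.1,0,1.2,0]],
])

```text
clock: 20.68
tcp_pos: [0.4479, -0.0735, 0.1047]
ee_rot: [3.127, -0.297, -0.0]
ft_force: [-0.3, -0.5, -3.0]
gripper_width: 0.0298
```

```bash
python3 - <<'E'
from h import *
avg('R',2); print(bot.sense()['ft_force'],bot.sense()['tcp_pos'])
cv2.imwrite("pics/s17.png",bot.snapshot("scene")[:,:,::-1])
over("pics/s17.png","pics/d1.png","scene",(215,150,275,210),10,())
E
```

```text
avg f(u,y,n) [-0.96  0.56 -2.4   0.03  0.16 -0.03] std [0.42 0.15 0.27 0.03 0.   0.03]
[ 0.0065501   0.71592972 -2.53356454] [ 0.44798495 -0.07358021  0.10483096]
```

View pics/d1.png

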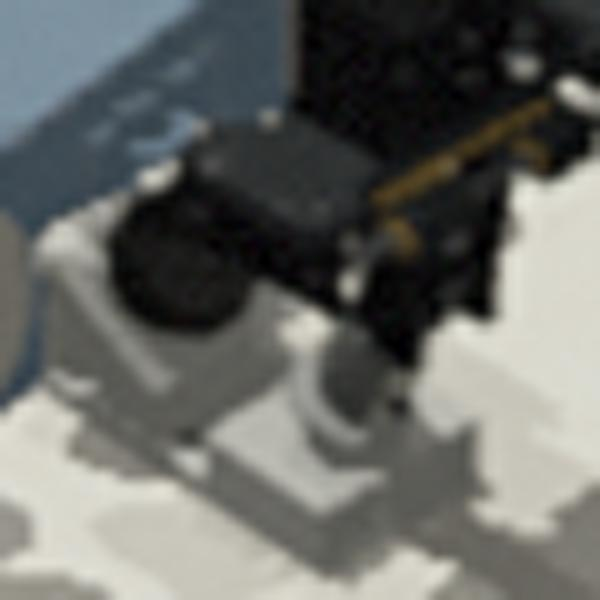

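Request:
move_arm([
  [[0,0,0.1,0],[0,0,0.2,0],[0,0,0.3,0],[0,0,0.3,0],[0,0,0.3,0]],
])

```text
clock: 21.45
tcp_pos: [0.4479, -0.0735, 0.1017]
ee_rot: [3.127, -0.297, -0.0]
ft_force: [0.5, 0.2, -1.7]
gripper_width: 0.0296
```

```bash
python3 - <<'E'
from h import *
avg('R',2); print(bot.sense()['ft_force'],bot.sense()['tcp_pos'])
E
```

```text
avg f(u,y,n) [-1.48  0.41 -1.74  0.03  0.11 -0.01] std [0.29 0.26 0.22 0.01 0.04 0.02]
[-0.14219613  0.7059838  -1.91458561] [ 0.44791997 -0.07354152  0.1017648 ]
```

Request:
move_arm([
  [[0,0,0.1,0],[0,0,0.2,0],[0,0,0.3,0],[0,0,0.3,0],[0,0,0.3,0]],
])

```text
clock: 22.18
tcp_pos: [0.448, -0.0736, 0.0994]
ee_rot: [3.127, -0.297, 0.0]
ft_force: [-2.3, -0.1, 6.0]
gripper_width: 0.0296
```

```bash
python3 - <<'E'
from h import *
avg('R',2); print(bot.sense()['ft_force'],bot.sense()['tcp_pos'])
E
```

```text
avg f(u,y,n) [0.52 0.49 6.01 0.15 0.74 0.  ] std [0.4  0.07 0.22 0.01 0.02 0.01]
[-2.17064795  0.98177226  5.86190203] [ 0.44803805 -0.07353615  0.09937442]
```

Request:
move_arm([
  [[0,0,-0.1,0],[0.4,0,-0.18,0],[0.8,0,-0.25,0],[1.2,0,-0.3,0],[1.6,0,-0.32,0]],
], grip_force=4)

```text
clock: 22.9
tcp_pos: [0.4641, -0.0767, 0.102]
ee_rot: [3.127, -0.297, 0.0]
ft_force: [-0.7, 0.5, -0.1]
gripper_width: 0.0296
```

```bash
python3 - <<'E'
from h import *
avg('R',2); print(bot.sense()['ft_force'],bot.sense()['tcp_pos'])
cv2.imwrite("pics/s18.png",bot.snapshot("scene")[:,:,::-1])
over("pics/s18.png","pics/d1.png","scene",(215,150,275,210),10,())
E
```

```text
avg f(u,y,n) [ 0.33 -0.61 -1.46 -0.05 -0.06 -0.01] std [0.01 0.   0.07 0.06 0.15 0.04]
[ 0.90561329 -0.79736296 -1.16587256] [ 0.46446839 -0.07675249  0.10205388]
```

View pics/d1.png

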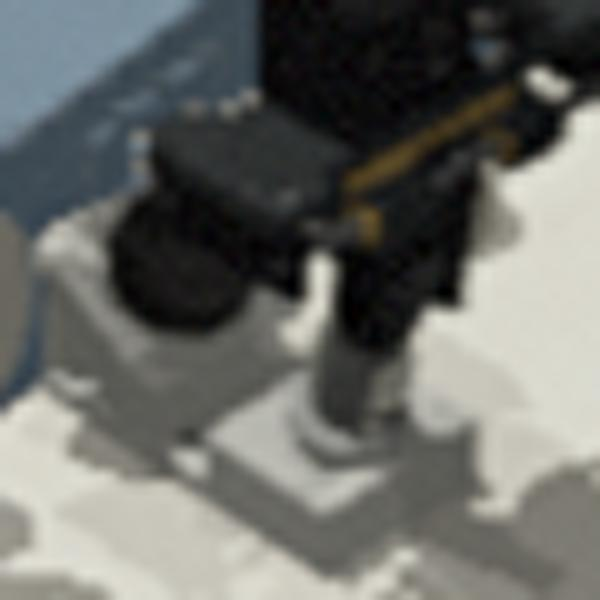

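Request:
move_arm([
  [[0.7,0,0.03,0],[1.4,0,0.08,0],[2.1,0,0.18,0],[2.8,0,0.3,0],[2.8,0,0.35,0]],
])

```text
clock: 23.68
tcp_pos: [0.4917, -0.082, 0.0986]
ee_rot: [3.127, -0.297, 0.0]
ft_force: [-2.2, -0.1, 2.9]
gripper_width: 0.0303
```

```bash
python3 - <<'E'
from h import *
avg('R',2); print(bot.sense()['ft_force'],bot.sense()['tcp_pos'])
cv2.imwrite("pics/s19.png",bot.snapshot("scene")[:,:,::-1])
over("pics/s19.png","pics/d1.png","scene",(215,150,275,210),10,())
p,y=led(-.055,.034+.088-.019); go(*p,y)
E
```

```text
avg f(u,y,n) [ 0.35 -0.62  0.94 -0.06 -0.   -0.02] std [0.37 0.45 0.04 0.   0.02 0.  ]
[-0.66197063 -0.96958154  0.76364069] [ 0.49131832 -0.08187679  0.09839689]
shift cm [ 0.5   0.02 -0.47] roll -0.06 yaw now -10.86 tcp [ 0.4912 -0.0819  0.0983]
```

View pics/d1.png

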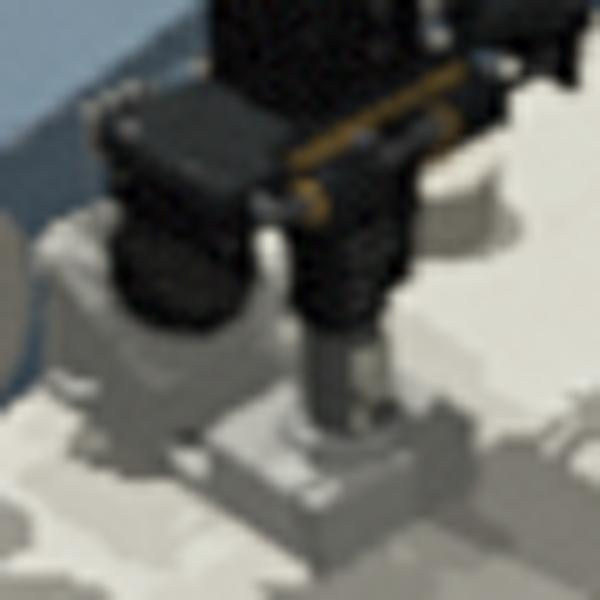

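Request:
move_arm([
  [[0,0,0.15,0],[0,0,0.3,0],[0,0,0.3,0],[0,0,0.3,0],[0,0,0.3,0]],
])

```text
clock: 24.45
tcp_pos: [0.4913, -0.0819, 0.0957]
ee_rot: [3.127, -0.297, 0.001]
ft_force: [-1.6, -0.7, 5.8]
gripper_width: 0.0296
```

Request:
move_arm([
  [[0,0,0,0],[0,0,0,0],[0,0,0,0],[0,0,0,0],[0,0,0,0]],
], hand=8.7)

```text
clock: 25.08
tcp_pos: [0.4911, -0.0818, 0.0954]
ee_rot: [3.127, -0.297, -0.0]
ft_force: [1.6, -0.3, -0.6]
gripper_width: 0.0719
```

```bash
python3 - <<'E'
from h import *
print(bot.sense()['ft_force'],bot.sense()['tcp_pos'])
cv2.imwrite("pics/s20.png",bot.snapshot("scene")[:,:,::-1])
crop("pics/s20.png","pics/d1.png",215,150,275,210,10)
E
```

```text
[ 1.59929592 -0.26988554 -0.6391841 ] [ 0.49108345 -0.08180513  0.09537893]
```

View pics/d1.png

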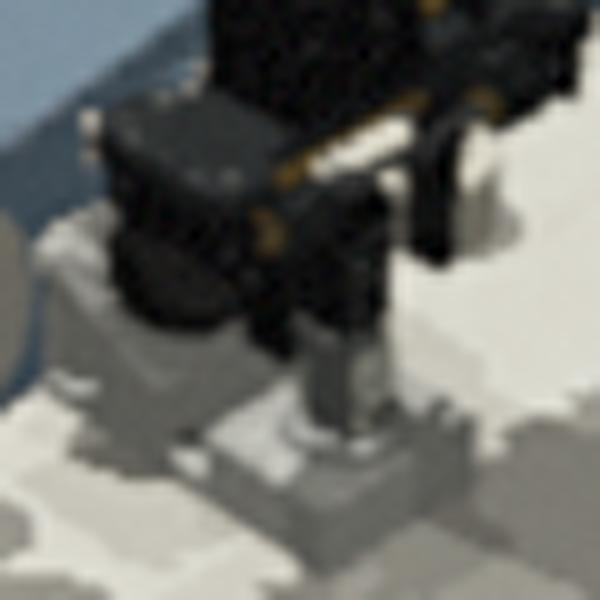

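Released; now straight up and out of view.

Request:
move_arm([
  [[0,0,0,0],[0,0,-1.5,0],[0,0,-4,0],[0,0,-8,0],[0,0,-13,0]],
])

```text
clock: 25.75
tcp_pos: [0.4906, -0.0816, 0.2271]
ee_rot: [-3.128, 0.297, 0.001]
ft_force: [0.3, 0.4, 0.4]
gripper_width: 0.0869
```

Request:
move_arm([
  [[-1,-5,-2,0],[-1,-10,-2,0],[-1,-15,-2,0],[-1,-20,-2,0],[-1,-20,-2,0]],
])

```text
clock: 26.38
tcp_pos: [0.5186, 0.1219, 0.2468]
ee_rot: [-3.126, 0.284, -0.002]
ft_force: [-0.5, -0.9, -0.6]
gripper_width: 0.0872
```

```bash
python3 - <<'E'
from h import *
print(bot.sense()['clock'])
cv2.imwrite("pics/s21.png",bot.snapshot("scene")[:,:,::-1]);cv2.imwrite("pics/t21.png",bot.snapshot("top")[:,:,::-1])
crop("pics/s21.png","pics/d1.png",215,130,275,210,7)
crop("pics/t21.png","pics/d2.png",220,130,350,235,5)
E
```

```text
26.375
```

View pics/d1.png

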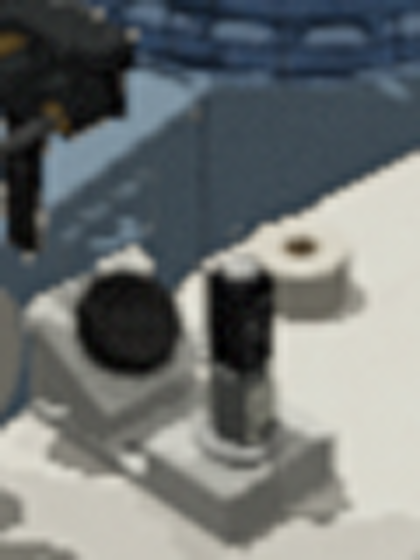

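View pics/d2.png

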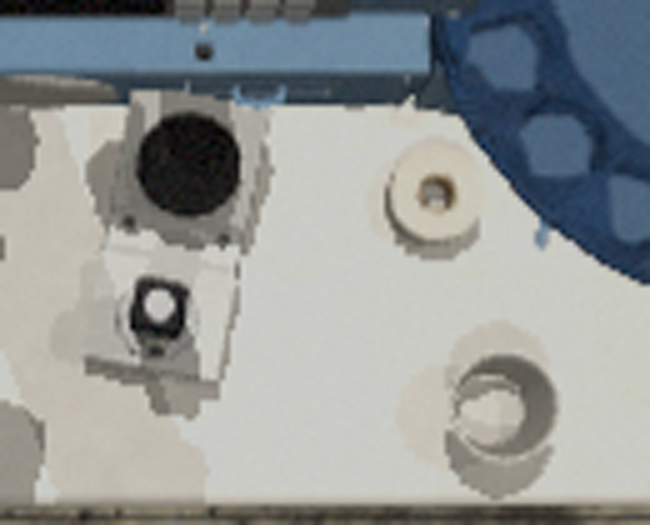

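```bash
python3 - <<'E'
from h import *
np.set_printoptions(precision=4,suppress=True)
c=lambda u,v:((u+.5)/5+220-.5,(v+.5)/5+130-.5)
print("foot",plane("top",*c(158,314),.042),"knob",plane("top",*c(160,305),.152))
s=lambda u,v:((u+.5)/7+215-.5,(v+.5)/7+130-.5)
print("knob scene",plane("scene",*s(239,268),.152)); print(proj("scene",[.496,-.083,.152]),s(239,268),proj("scene",[.491,-.082,.152]))
b=(232,180,272,210);k=16
for n,f,b in(("top","t21",(232,175,272,210)),("scene","s21",(230,160,270,205))):
    im=cv2.resize(cv2.imread(f"pics/{f}.png")[b[1]:b[3],b[0]:b[2]],None,fx=k,fy=k,interpolation=cv2.INTER_CUBIC); th=np.linspace(0,2*np.pi,60)
    for z,r,col in((.034,.025,(0,255,255)),(.042,.025,(0,255,0)),(.152,.009,(0,0,255))):
        P=np.c_[.492+r*np.cos(th),-.0822+r*np.sin(th),0*th+z]
        cv2.polylines(im,[((proj(n,P)-b[:2]+.5)*k-.5).round().astype(int)],True,col,1)
    cv2.imwrite(f"pics/f_{n}.png",cv2.resize(im,None,fx=.8,fy=.8))
E
```

```text
foot [ 0.4967 -0.0825  0.042 ] knob [ 0.4939 -0.0825  0.152 ]
knob scene [ 0.4925 -0.079   0.152 ]
[[248.5726 167.0322]] (248.71428571428572, 167.85714285714286) [[249.529  167.5984]]
```

View pics/f_top.png

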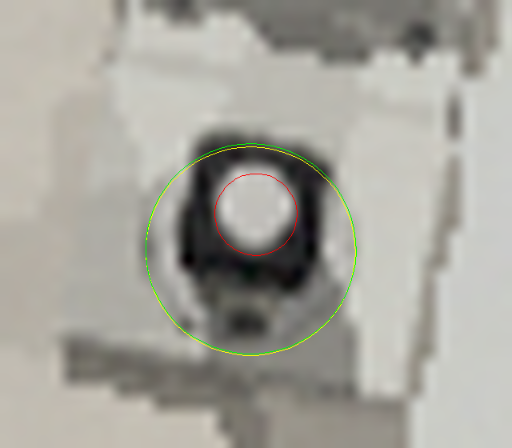

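View pics/f_scene.png

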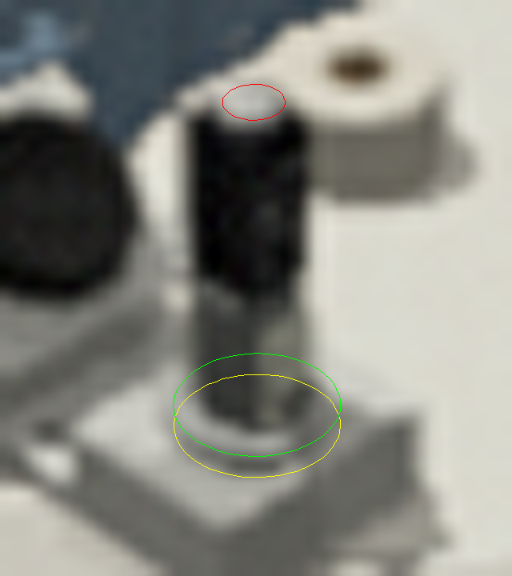

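```bash
python3 - <<'E'
from h import *
a=cv2.imread("pics/top0.png").astype(int); b=cv2.imread("pics/t21.png").astype(int)
print("change bottle/cup/roll",[np.abs(a[y0:y1,x0:x1]-b[y0:y1,x0:x1]).mean().round(1) for x0,y0,x1,y1 in((360,205,385,232),(305,195,335,228),(295,155,318,182))])
bot.finish_job(); print(bot.sense()['clock'])
E
```

```text
change bottle/cup/roll [np.float64(11.6), np.float64(11.1), np.float64(11.1)]
the job is handed in; nothing more can be done
the job is handed in; nothing more can be done
```

I pressed the tester on the left pad, then the right, parked it upright on the right stand's ledge, let go, and handed the job in at about 27 s. No verdict came back, so what follows rests on my own checks.

**How the tilt was done:** the tool can only point straight down. I gripped the tester lightly on its rest and tipped it about 30° in the fingers, with the foot's edge and pin braced on the rest. I stood it back up the same way on the ledge.

**Presses:** each was held for more than a second at about 24 N. Projected outlines put the foot within about 3 mm of the pad centre on the left. On the right I could only compare the scene view, because the arm blocked the top camera. I did not measure how flat the foot lay; I take it as flat because the force rose sharply and the foot stopped moving.

**Which pad is softer:**

| | Left pad | Right pad |
|---|---|---|
| Pin force before foot contact | 3.9 N, about 3 mm short | 2.0 N about 5 mm short, 2.9 N about 1 mm short |
| Pointer rise in the picture | about 2 px | about 1.5 px |
| Reading | firmer | softer |

The pointer was too small in the pictures to read in millimetres. The sink depths are therefore the expected ones (about 4 mm left, 10 mm right), not measured; the choice of the right pad rests mainly on the forces.

**Final check:** the tester stands upright with its foot on the ledge, within about 3 mm of the hole's centre, and the gripper is open and well clear. Cup and label roll look unmoved in the last top view. My before-and-after image difference did not settle it: all three bystanders, bottle included, showed the same change of about 11 grey levels, probably lighting or shadow. I did not look at the bottle separately.

The blue look-alike was not gripped. It shifted by itself early on, before the gripper came down near it.

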